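Put the white thread cone away in its drawer

ROBOT

A 7-joint arm with a two-finger parallel gripper is mounted at the origin on the work surface. World frame = base frame: x ahead of the robot, y to its left, z up, the work surface at z = 0. Lengths are in m, angles in rad, forces in N, time in s.
With the tool pointing down it reaches from about 0.4 to 0.85 m from the base axis. Payload 10.4 kg.
Tool frame: the origin (TCP) lies at the very end of the fingers, on their centre line; the grasp point (between the pads) lies r.grasp_offset behind it (r.grasp_offset is the distance from the TCP to the grasp point, in m); z points along the fingers, y is the direction in which the jaws open and shut (so a half turn about z gives the same grasp; the last joint's range is limited). The gripper opens to 87 mm and grips with 3 to 60 N. Pads are 19 mm wide; open, the fingers measure 117 mm over their backs; the gripper's body (75 mm by 190 mm) begins 51 mm behind the grasp point.
Start: joints at [-1.185, 0.332, -0.065, 1.46, 0.022, 1.35, -0.088], TCP at [0.248, 0.574, 0.223] pointing down, gripper open.
Joint ranges: [-2.6, 2.6], [-0.5, 2.12], [-1.47, 1.34], [0.16, 2.42], [-1.27, 4.41], [0.06, 2.06], [-2.6, 2.6]. Speed limits (rad/s): [2.22, 2.22, 2.79, 2.79, 3.14, 3.14, 3.14].

INTERFACE

Orientations are given as a unit quaternion [x, y, z, w].
In Python, from bench import read_state, cams, job, r gives the robot as it stands. The module is installed in compiled form; this text tells all that it offers.
- The arm moves only by the tool arm_command, never from a script. Its argument "increments" is a list of rows, each an object of numbers: "gripper": the opening in per cent of the stroke, from 0 (shut) to 100 (fully open); "dx", "dy", "dz": the shift along the tool's x, y, z in m; "spin": the turn about the tool's z in degrees. In form: [{"gripper": .., "dx": .., "dy": .., "dz": .., "spin": ..}, ...]. A call has exactly 8 rows; each row shifts and turns the commanded pose from where the row before left it, along the tool's axes as they then stand; what a row does not reach is not made up. A row lasts 1/8 s, in which the tool goes at most 62.5 mm and 10.7 degrees, less where a joint would pass 70% of its speed; a pose out of reach is approached as far as the arm can. A call with a gripper value outside its range is refused whole. The fingers move at their own pace and stop on an object; "grip_force" is the grip in N (left out, the last holds). Time passes only in rows, so rows that do not move let the fingers close, or fill a call up. It gives the time, the measured TCP pose, the force and the opening at its end, in the units of the state.
- read_state(): the state, without advancing time (a new reading comes with each control period).
- cams.camera(name): name is "scene" or "side" or "wrist"; returns the picture (420x560x3 uint8, red, green, blue); there is no depth.
- cams.camera_info(name): a dict with "K" (3x3 intrinsics, pixels), "k1" (the pictures are not rectified: a ray, as slopes to the right and down, at radius r is drawn at 1 + k1 r^2 times it, then the intrinsics apply), "rvec" (rotation vector, rad) and "tvec" (3), from world to camera coordinates, as OpenCV has them. Camera axes: x right, y down, z forward; pixel columns grow to the right and rows downward; lengths in m; the calibration is good to about 2 mm. A picture is of the moment at which its call begins: read the wrist's pose just before it. camera_info takes no time and is no camera call; for the wrist camera it gives the pose at the moment of the call.
- job.close_job(): hands the job in, once; it reports no verdict.
The state is a dict: "time": time; "joint_positions": joint angles; "joint_vel": joint speeds; "joint_torque": joint torques, N m; "ee_pos": TCP position; "eef_rot": TCP orientation; "ft_force": force on the tool from outside, world axes, zero at the start; "torque": the same for the moment, N m; "width": finger opening in m.
Only numpy, scipy, OpenCV 4.12 (cv2) and the standard library are available. Lean on these libraries where they do the work, as an engineer would, in place of code of your own. Each camera call takes 0.05 s, during which the arm holds its last target.

TASK

Put the cone of white thread away: pull the green drawer well open, stand the white cone upright in the empty front compartment of that drawer, setting it down without dropping it, and then push the drawer fully shut again without slamming it. The two cones already standing behind the divider must not be knocked over, and the pink drawer, the rose cone, the jar and the shears are to be left where they are.

Things in the scene. Friction and masses are not known exactly. Their poses are not given: they have to be found in the camera images.
- green_handle (a point): middle of the green drawer's steel bar handle; moves with the drawer. The level bar is 110 mm long (along y), 11 mm thick, its centre line 112 mm above the table and 40 mm out from the front panel (34 mm of free room behind it); two 9 mm posts hold it, 50 mm to either side of the middle. x points into the unit, y along the bar, z up
- green_drawer (a joint): how far the green drawer is pulled out of its fixed green unit (228 mm deep, 190 wide, 150 high, front towards the robot, on the table), in m: 0 fully shut, 0.17 the stop. Runs freely (1.5 N of friction, slight damping), stays where it is left, may start up to 0.012 ajar. It opens along -x of the handle point
- green_bay (a point): centre of the floor (20 mm above the table) of the green drawer's empty front compartment; moves with the drawer, axes as the handle's. 104 mm long (x), 154 mm wide (y), between the front panel (top edge 147 mm above the table, outer face at x -68 mm, handle bar at -108 mm), side walls 40 mm and a rear divider 34 mm above the floor. Fully uncovered once the drawer is out by 0.12
- white_cone_mid (a point): the white cone of thread, standing upright on the table: 108 mm tall, flat grey foot 60 mm in diameter, thread tapering from 58 mm just above the foot to 44 mm at 86 mm height, a grey core 26 mm across and 18 mm tall above it; about 0.14 kg. The point is on its axis, half-way up (54 mm above the foot), where it is 50 mm across. z points up along the axis
- navy_cone_mid (a point): dark blue cone of the same size, standing in the rear compartment of the green drawer, behind the divider; hidden while the drawer is shut. The point is on its axis, half-way up; it rides along with the drawer
- sand_cone_mid (a point): yellow-brown (sand) cone of the same size, standing beside the dark blue one in the rear compartment of the green drawer. Point and axes likewise
- rose_cone_mid (a point): dusty-rose cone of the same size, standing on the table; not to be moved. The point is on its axis, half-way up
- jar_mid (a point): closed amber glass jar, 64 mm in diameter and 85 mm tall, standing on the table; not to be moved. The point is on its axis, half-way up
- shears: pair of black-handled steel shears lying flat on the table, about 210 mm long along its own x (blades to +x), 100 mm wide over the handles, 12 mm thick; not to be moved. Origin at the pivot, on the table
- pink_handle (a point): middle of the bar handle of the pink drawer, in a pink unit of the same make and size standing beside the green one; to be left as it is (it may be a little ajar). Axes as for the green handle

How it is judged:
On the way, in this order (a step that is already met when the one before it is completed fails the run):
1. the green drawer is pulled open, by 100 mm or more (value of joint green_drawer above 0.1 m), for 0.2 s.
2. the white cone stands upright on the floor of the open drawer's front compartment, let go (x of white_cone_mid in the frame of green_bay between -0.035 and 0.035 m and y of white_cone_mid in the frame of green_bay between -0.055 and 0.055 m and z of white_cone_mid in the frame of green_bay between 0.047 and 0.061 m and angle between white_cone_mid's own z axis and vertical below 0.12 rad and contact force between the fingers and white_cone below 0.05 N and value of joint green_drawer above 0.05 m), for 0.3 s.
At the end, for the whole second after the job is handed in: green drawer shut within 5 mm; white cone upright (within 7 degrees), still, on the floor of its front compartment; the blue and sand cones still upright in the rear one; pink drawer within 12 mm, and rose cone, jar and shears within 30 mm, of their start (value of joint green_drawer below 0.005 m and x of white_cone_mid in the frame of green_bay between -0.035 and 0.035 m and y of white_cone_mid in the frame of green_bay between -0.055 and 0.055 m and z of white_cone_mid in the frame of green_bay between 0.047 and 0.061 m and angle between each of white_cone_mid, navy_cone_mid, sand_cone_mid's own z axis and vertical below 0.12 rad and horizontal distance between each of navy_cone_mid, sand_cone_mid and green_bay below 0.16 m and linear speed of white_cone below 0.02 m/s and distance of pink_handle from where it was at the start of the episode below 0.012 m and distance of each of rose_cone_mid, jar_mid, shears from where it was at the start of the episode below 0.03 m); the robot touches nothing.
It fails at once if a cone in the drawer is knocked over (angle between any of navy_cone_mid, sand_cone_mid's own z axis and vertical above 0.5 rad).
It fails at once if the rose cone, the jar or the shears are moved (30 mm) or knocked over (distance of any of rose_cone_mid, jar_mid, shears from where it was at the start of the episode above 0.03 m).
It fails at once if the pink drawer is moved by more than 12 mm (distance of pink_handle from where it was at the start of the episode above 0.012 m).
It fails at once if the white cone is dropped, or the drawer slammed with it (it goes faster than 0.6 m/s while the fingers do not hold it) (linear speed of white_cone above 0.6 m/s and contact force between the fingers and white_cone below 0.05 N).
It also fails if it takes over 72 s, if anything falls off the work surface, if the arm or the gripper's body presses on something with over 40 N, if the wrist force passes 120 N, or if a joint passes its speed limit or range.

## Working session

There is one attempt and no reset: what is moved stays moved. The work goes in short steps, Python scripts to look and compute and a tool call to move; the robot and the scene stay as the last step left them, time stands still between calls to the robot, and variables do not carry over. Pictures are saved under pics/ and viewed, and the job is handed in when it is done.

Besides the shell and the picture viewer there is one more tool, called after "Request:" in YAML: its name, and indented under it one key for each argument. arm_command: Moves the arm, as the interface text tells. Its arguments: {"type":"object","properties":{"increments":{"type":"array","items":{"type":"object","properties":{"gripper":{"type":"number"},"dx":{"type":"number"},"dy":{"type":"number"},"dz":{"type":"number"},"spin":{"type":"number"}}}},"grip_force":{"type":"number"}},"required":["increments"]}

```bash
mkdir -p pics; python3 - <<'E'
from bench import read_state,cams,job,r
import cv2
s=read_state();print(s, r.grasp_offset)
for n in ["scene","side","wrist"]:
    i=cams.camera_info(n);print(n,i)
    cv2.imwrite(f"pics/{n}0.png",cams.camera(n)[:,:,::-1])
E
```

```text
{'time': 0.0, 'joint_positions': array([-1.18462172,  0.33286791, -0.06466473,  1.46092769,  0.02162086,
        1.34989902, -0.08848584]), 'joint_vel': array([ 0.00088063,  0.00053564,  0.00121358, -0.00118054,  0.00137621,
       -0.00029369,  0.00104434]), 'joint_torque': array([ 4.21514260e-04, -6.23258615e+01,  2.46090547e-02, -3.89895773e+01,
       -6.14201557e-02,  3.98478890e-02,  1.65924944e-04]), 'ee_pos': array([0.24830827, 0.57314284, 0.22176284]), 'eef_rot': array([ 2.02964213e-01,  9.79185904e-01, -6.96670579e-04, -9.50098807e-05]), 'ft_force': array([-0.06540662, -0.61246465,  0.29837341]), 'torque': array([ 0.05691396, -0.04093907,  0.02646907]), 'width': 0.0873296133640341} 0.0187
scene {'K': array([[419.57589235,   0.        , 274.58233072],
       [  0.        , 419.57589235, 203.95389378],
       [  0.        ,   0.        ,   1.        ]]), 'k1': -0.11515258861244991, 'rvec': array([ 1.21254765,  2.28707425, -0.96992541]), 'tvec': array([ 0.35382198, -0.29157043,  1.67226236])}
side {'K': array([[527.84297556,   0.        , 275.99872707],
       [  0.        , 527.84297556, 211.93151306],
       [  0.        ,   0.        ,   1.        ]]), 'k1': -0.12434241834373867, 'rvec': array([ 0.82736305, -2.29398509,  1.33775148]), 'tvec': array([0.49663952, 0.26523543, 1.38891956])}
wrist {'K': array([[293.90081521,   0.        , 279.24727453],
       [  0.        , 293.90081521, 210.11416869],
       [  0.        ,   0.        ,   1.        ]]), 'k1': 0.016849128463299563, 'rvec': array([-2.40391302, -1.58003077, -0.24062041]), 'tvec': array([-0.62300403, -0.03775058,  0.39109335])}
```

View pics/scene0.png

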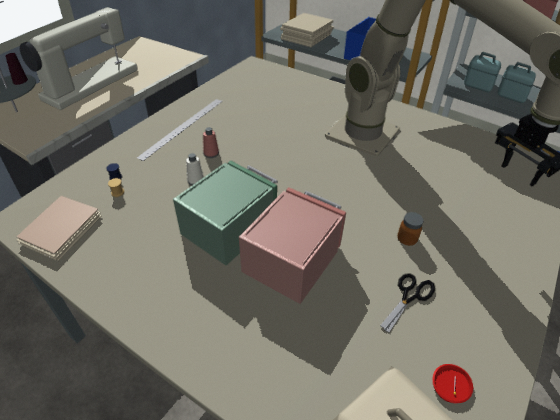

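View pics/side0.png

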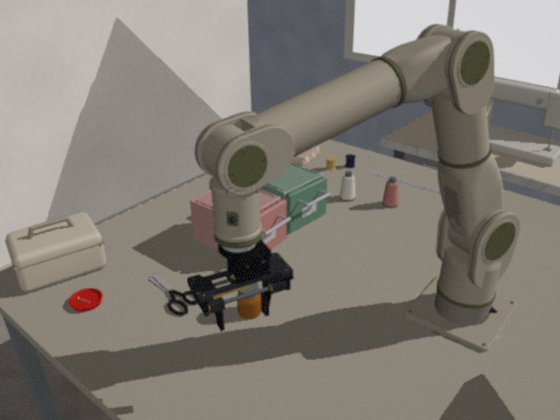

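View pics/wrist0.png

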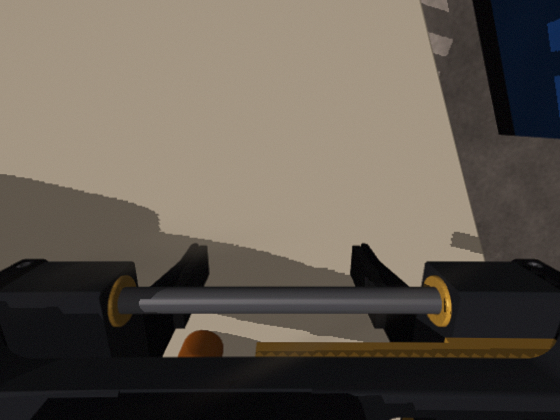

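The scene view shows the white cone at about (194,168), rose at (210,142), the green unit at about (227,208), pink at (293,243), the jar at (411,228) and the shears at (408,298). In the side view the white cone is at (348,186). I'll enlarge these areas next.

```bash
cat > h.py <<'E'
import numpy as np,cv2
from scipy.spatial.transform import Rotation as R
def prm(i):
    return np.array(i["K"]),np.array([i["k1"],0,0,0,0.]),np.array(i["rvec"]),np.array(i["tvec"])
def ray(i,uv):
    K,d,rv,t=prm(i); n=cv2.undistortPoints(np.array([[uv]],float),K,d)[0,0]
    Rm=cv2.Rodrigues(rv)[0]; o=-Rm.T@t; v=Rm.T@np.array([n[0],n[1],1]); return o,v/np.linalg.norm(v)
def plane(i,uv,z):
    o,v=ray(i,uv); return o+v*(z-o[2])/v[2]
def tri(rays):
    A=0;b=0
    for o,v in rays:
        P=np.eye(3)-np.outer(v,v);A=A+P;b=b+P@o
    x=np.linalg.solve(A,b)
    return x,[np.linalg.norm(np.cross(x-o,v)) for o,v in rays]
def proj(i,X):
    K,d,rv,t=prm(i); return cv2.projectPoints(np.array(X,float).reshape(-1,1,3),rv,t,K,d)[0][:,0]
E
python3 - <<'E'
import cv2
a=cv2.imread("pics/scene0.png")[110:310,160:360];cv2.imwrite("pics/sc1.png",cv2.resize(a,None,fx=3,fy=3,interpolation=2)) 
a=cv2.imread("pics/side0.png")[150:270,180:420];cv2.imwrite("pics/si1.png",cv2.resize(a,None,fx=3.3,fy=3.3,interpolation=2))
E
```

```text
(no output)
```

View pics/sc1.png

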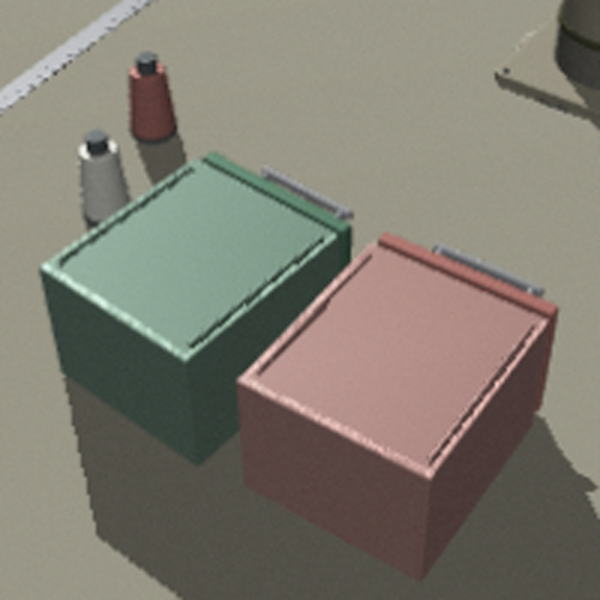

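View pics/si1.png

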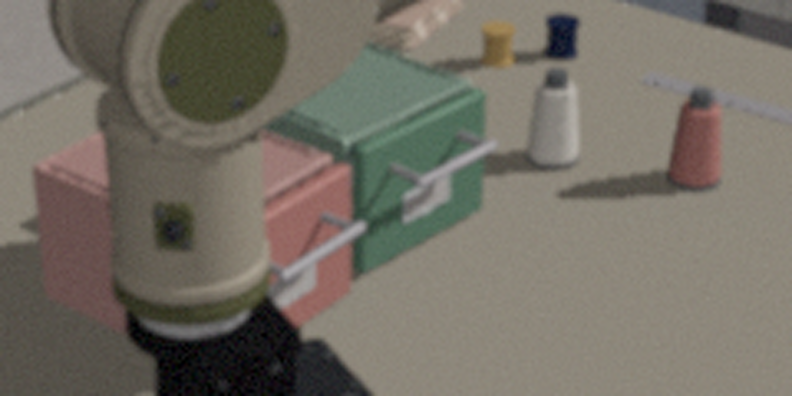

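The crops show the green handle bar from (248,167) to (277,182) in the scene view and from (330,194) to about (303,209) in the side view. The white cone stands at the -y side of the green unit.

```bash
python3 - <<'E'
from h import *
from bench import cams
S=cams.camera_info("scene");D=cams.camera_info("side")
f=lambda u,v:(160+(u+.5)/3-.5,110+(v+.5)/3-.5)
g=lambda u,v:(180+(u+.5)/3.3-.5,150+(v+.5)/3.3-.5)
def T(n,a,b): print(n,*[x.round(4) if hasattr(x,'round') else np.round(x,4) for x in tri([ray(S,f(*a)),ray(D,g(*b))])])
T("white top",(95,134),(557,73))
T("rose top",(147,58),(703,93))
T("gh right end",(264,171),(494,146))
T("gh left end",(350,215),(408,196))
T("front top right corner",(210,155),(484,93))
T("front top left",(350,228),(357,150))
print("on z=.112: R",plane(S,f(264,171),.112),plane(D,g(494,146),.112),"L",plane(S,f(350,215),.112))
print("pink",plane(S,f(434,248),.112),plane(S,f(542,291),.112))
print("pink corners z.147",plane(S,f(385,236),.147),plane(S,f(556,310),.147))
print("green corners z.147",plane(S,f(210,155),.147),plane(S,f(350,228),.147))
print("back z.15",plane(S,f(43,268),.15),plane(S,f(187,355),.15))
print("foot: ",plane(D,g(554,160),0),plane(D,g(696,182),0))
# colour masks for cones: foot/ body centroid
for n,i in (("scene",S),("side",D)):
    im=cv2.imread(f"pics/{n}0.png");hsv=cv2.cvtColor(im,cv2.COLOR_BGR2HSV)
    box={"scene":(180,145,206,190),"side":(335,165,362,206)}[n]
    sub=hsv[box[1]:box[3],box[0]:box[2]].astype(int)
    m=((sub[...,2]>(125 if n=="scene" else 140))&(sub[...,1]<30)).astype(np.uint8)
    k,l,st,c=cv2.connectedComponentsWithStats(m)
    for q in range(1,k):
        if st[q,4]>30: print(n,st[q],c[q]+box[:2])
E
```

```text
white top [ 0.6014 -0.3541  0.1066] [0.0004 0.0004]
rose top [ 0.4509 -0.4091  0.1049] [0.0017 0.0017]
gh right end [ 0.5507 -0.16    0.1096] [0.0006 0.0006]
gh left end [ 0.5619 -0.0396  0.1063] [0.0065 0.0065]
front top right corner [ 0.5917 -0.1979  0.1417] [0.0013 0.0013]
front top left [ 0.6091 -0.0123  0.1456] [0.001 0.001]
on z=.112: R [ 0.55361358 -0.15746407  0.112     ] [ 0.54840951 -0.15718135  0.112     ] L [ 0.56142387 -0.04323293  0.112     ]
pink [0.55592996 0.05265663 0.112     ] [0.54981704 0.16921378 0.112     ]
pink corners z.147 [0.60203481 0.02359584 0.147     ] [0.59907333 0.20446124 0.147     ]
green corners z.147 [ 0.59819669 -0.19172368  0.147     ] [ 0.61131594 -0.01031377  0.147     ]
back z.15 [ 0.82137097 -0.21214705  0.15      ] [ 0.83100642 -0.03223623  0.15      ]
foot:  [ 0.59771097 -0.35195872  0.        ] [ 0.44632247 -0.40662763  0.        ]
scene [  0   0  25  36 152] [190.375      159.60526316]
side [ 11   9  11  25 144] [352.21527778 186.65972222]
```

```bash
cat >> h.py <<'E'
def rel(s,X,yawdeg=None):
    """shift in tool axes from the TCP to X, and spin to bring tool y to world yaw"""
    Rm=R.from_quat(s["eef_rot"]).as_matrix(); d=Rm.T@(np.array(X)-s["ee_pos"])
    y=np.degrees(np.arctan2(Rm[1,1],Rm[0,1])); o=[d.round(4),"tool y yaw",round(y,2)]
    if yawdeg is not None: o.append(("spin",round((y-yawdeg+90)%180-90,2)))
    return o
E
python3 - <<'E'
from h import *
from bench import *
s=read_state();i=cams.camera_info("wrist");Rm=R.from_quat(s["eef_rot"]).as_matrix()
Rc=cv2.Rodrigues(i["rvec"])[0];o=-Rc.T@i["tvec"]
print("cam in tool",Rm.T@(o-s["ee_pos"]),"\n",(Rm.T@Rc.T).round(3))
print(rel(s,[0.45,-0.10,0.30],-4.2))
E
```

```text
cam in tool [ 0.08164079 -0.00136961 -0.16172981] 
 [[ 0.001 -0.954 -0.3  ]
 [ 1.     0.001  0.   ]
 [ 0.    -0.3    0.954]]
[array([-0.4527, -0.5377, -0.0775]), 'tool y yaw', np.float64(66.58), ('spin', np.float64(70.78))]
```

```bash
cat >> h.py <<'E'
def rows(s,X,yaw,n,p=3):
    Rm=R.from_quat(s["eef_rot"]).as_matrix();y=np.degrees(np.arctan2(Rm[1,1],Rm[0,1]))
    d=(np.array(X)-s["ee_pos"])/n; sp=round(((y-yaw+90)%180-90)/n,1)
    for k in range(n):
        Q=Rm@R.from_rotvec([0,0,np.radians(sp*k)]).as_matrix(); print((Q.T@d).round(p),sp)
E
python3 - <<'E'
from h import *
from bench import *
rows(read_state(),[0.50,-0.07,0.30],-4.2,16)
E
```

```text
[-0.03  -0.031 -0.005] 4.4
[-0.033 -0.028 -0.005] 4.4
[-0.035 -0.026 -0.005] 4.4
[-0.037 -0.023 -0.005] 4.4
[-0.038 -0.02  -0.005] 4.4
[-0.04  -0.017 -0.005] 4.4
[-0.041 -0.014 -0.005] 4.4
[-0.042 -0.011 -0.005] 4.4
[-0.043 -0.008 -0.005] 4.4
[-0.043 -0.004 -0.005] 4.4
[-0.043 -0.001 -0.005] 4.4
[-0.043  0.002 -0.005] 4.4
[-0.043  0.006 -0.005] 4.4
[-0.042  0.009 -0.005] 4.4
[-0.041  0.012 -0.005] 4.4
[-0.04   0.015 -0.005] 4.4
```

Request:
arm_command:
  increments:
    - {"gripper": 100, "dx": -0.03, "dy": -0.031, "dz": -0.005, "spin": 4.4}
    - {"gripper": 100, "dx": -0.033, "dy": -0.028, "dz": -0.005, "spin": 4.4}
    - {"gripper": 100, "dx": -0.035, "dy": -0.026, "dz": -0.005, "spin": 4.4}
    - {"gripper": 100, "dx": -0.037, "dy": -0.023, "dz": -0.005, "spin": 4.4}
    - {"gripper": 100, "dx": -0.038, "dy": -0.02, "dz": -0.005, "spin": 4.4}
    - {"gripper": 100, "dx": -0.04, "dy": -0.017, "dz": -0.005, "spin": 4.4}
    - {"gripper": 100, "dx": -0.041, "dy": -0.014, "dz": -0.005, "spin": 4.4}
    - {"gripper": 100, "dx": -0.042, "dy": -0.011, "dz": -0.005, "spin": 4.4}

```text
time: 1.15
ee_pos: [0.3747, 0.249, 0.2626]
eef_rot: [0.491, 0.871, 0.0, -0.0]
ft_force: [1.3, 0.2, -0.4]
width: 0.0871
```

Request:
arm_command:
  increments:
    - {"gripper": 34, "dx": -0.043, "dy": -0.008, "dz": -0.005, "spin": 4.4}
    - {"gripper": 34, "dx": -0.043, "dy": -0.004, "dz": -0.005, "spin": 4.4}
    - {"gripper": 34, "dx": -0.043, "dy": -0.001, "dz": -0.005, "spin": 4.4}
    - {"gripper": 34, "dx": -0.043, "dy": 0.002, "dz": -0.005, "spin": 4.4}
    - {"gripper": 34, "dx": -0.043, "dy": 0.006, "dz": -0.005, "spin": 4.4}
    - {"gripper": 34, "dx": -0.042, "dy": 0.009, "dz": -0.005, "spin": 4.4}
    - {"gripper": 34, "dx": -0.041, "dy": 0.012, "dz": -0.005, "spin": 4.4}
    - {"gripper": 34, "dx": -0.04, "dy": 0.015, "dz": -0.005, "spin": 4.4}

```text
time: 2.15
ee_pos: [0.4997, -0.0721, 0.3026]
eef_rot: [0.731, 0.682, 0.0, -0.0]
ft_force: [0.5, -0.3, 0.3]
width: 0.03
```

```bash
cat > shot.py <<'E'
import sys,pickle,cv2
from bench import *
n=sys.argv[1]
for c in sys.argv[2:]:
    i=cams.camera_info(c);cv2.imwrite(f"pics/{c}{n}.png",cams.camera(c)[:,:,::-1]);pickle.dump(i,open(f"{c}{n}.pkl","wb"))
s=read_state();print(s["time"],s["ee_pos"],s["eef_rot"].round(4),s["width"],s["joint_positions"].round(3))
E
python3 shot.py 1 wrist side
```

```text
2.25 [ 0.49998829 -0.07563394  0.30294568] [ 7.332e-01  6.800e-01 -2.000e-04  9.000e-04] 0.02998915999395203 [-0.531  0.011  0.602  1.668 -0.005  1.463 -0.003]
```

View pics/wrist1.png

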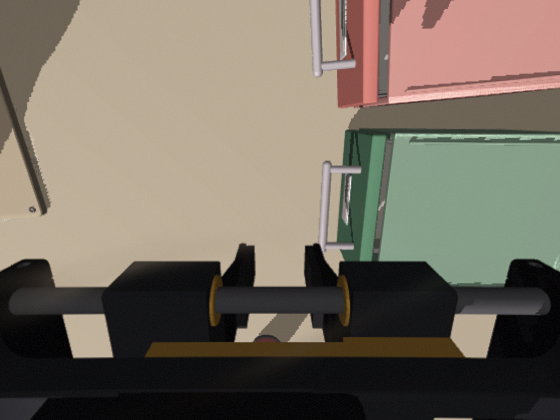

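The wrist view shows the green bar from (327,163) to (323,248), with the panel front behind it at about x 345-360. I'll measure the bar in this view and triangulate it with a second one.

```bash
python3 shot.py 2 wrist scene side; cat > bar.py <<'E'
import sys,pickle
from h import *
def bar(n,box=None):
    im=cv2.imread(f"pics/wrist{n}.png").astype(int);i=pickle.load(open(f"wrist{n}.pkl","rb"))
    x0,y0,x1,y1=box; pts=[]
    sub=im[y0:y1,x0:x1]; m=((sub.max(2)-sub.min(2))<28)&(sub.max(2)>95)
    m=m.astype(np.uint8);k,l,st,c=cv2.connectedComponentsWithStats(m);q=1+np.argmax(st[1:,4])
    print(n,st[q])
    ys,xs=np.where(l==q); 
    return i,np.array([xs+x0,ys+y0]).T
E
python3 - <<'E'
from bar import *
i,p=bar(2,(305,150,366,260))
# bar column: rows -> median of left cluster
P=[]
for v in np.unique(p[:,1]):
    u=np.sort(p[p[:,1]==v][:,0])
    print(v,u.min(),u.max(),len(u),end=' | ')
E
```

```text
2.4 [ 0.49926433 -0.0701476   0.30219157] [ 7.300e-01  6.835e-01 -1.000e-04 -4.000e-04] 0.02980634233780182 [-0.534  0.009  0.595  1.671 -0.006  1.464 -0.004]
2 [  12    2   44  108 1285]
152 342 342 1 | 153 342 342 1 | 154 342 342 1 | 155 342 342 1 | 156 342 342 1 | 157 324 342 6 | 158 323 342 8 | 159 323 342 9 | 160 322 342 11 | 161 322 342 11 | 162 322 341 20 | 163 322 359 38 | 164 322 360 39 | 165 322 360 39 | 166 322 360 39 | 167 322 360 39 | 168 321 360 40 | 169 321 360 40 | 170 321 346 14 | 171 321 345 12 | 172 321 345 13 | 173 321 345 12 | 174 321 345 13 | 175 321 345 13 | 176 321 345 12 | 177 321 345 12 | 178 321 330 10 | 179 321 330 10 | 180 321 329 9 | 181 321 329 9 | 182 321 329 9 | 183 321 329 9 | 184 321 329 9 | 185 321 329 9 | 186 321 329 9 | 187 321 329 9 | 188 320 329 10 | 189 320 329 10 | 190 320 329 10 | 191 320 329 10 | 192 320 329 10 | 193 320 329 10 | 194 320 329 10 | 195 320 329 10 | 196 320 329 10 | 197 320 328 9 | 198 320 328 9 | 199 320 328 9 | 200 320 328 9 | 201 320 328 9 | 202 320 328 9 | 203 320 328 9 | 204 320 328 9 | 205 320 328 9 | 206 320 328 9 | 207
[... 162 characters left out ...]
 217 319 327 9 | 218 319 327 9 | 219 319 327 9 | 220 319 327 9 | 221 319 327 9 | 222 319 327 9 | 223 319 327 9 | 224 319 327 9 | 225 319 327 9 | 226 319 327 9 | 227 319 327 9 | 228 318 327 10 | 229 318 327 10 | 230 318 327 10 | 231 318 326 9 | 232 318 326 9 | 233 318 326 9 | 234 318 326 9 | 235 318 326 9 | 236 318 326 9 | 237 318 326 9 | 238 318 336 10 | 239 318 336 19 | 240 318 349 14 | 241 318 353 36 | 242 318 353 36 | 243 317 353 37 | 244 319 353 35 | 245 320 353 34 | 246 320 353 30 | 247 320 340 7 | 248 321 340 6 | 249 321 341 5 | 250 322 341 2 | 251 342 342 1 | 252 342 342 1 | 253 342 342 1 | 254 343 343 1 | 255 343 343 1 | 256 344 344 1 | 257 344 344 1 | 258 345 345 1 | 259 345 345 1 |
```

```bash
python3 - <<'E'
from h import *
import pickle
from bench import cams
W=pickle.load(open("wrist2.pkl","rb"));S=cams.camera_info("scene");D=cams.camera_info("side")
f=lambda u,v:(160+(u+.5)/3-.5,110+(v+.5)/3-.5)
g=lambda u,v:(180+(u+.5)/3.3-.5,150+(v+.5)/3.3-.5)
L=(325.5,157.5);Rr=(322.3,249.5)
a=plane(W,L,.112);b=plane(W,Rr,.112);print(a,b,(a+b)/2,np.linalg.norm(a-b),np.degrees(np.arctan2(*(a-b)[[0,1]])))
print(tri([ray(W,Rr),ray(D,g(494,146)),ray(S,f(264,171))]))
print(tri([ray(W,L),ray(S,f(350,215))]))
a=plane(W,(341,165.5),.112);b=plane(W,(339,243),.112);print("posts",a,b,np.linalg.norm(a-b))
E
python3 shot.py 3 wrist
```

```text
[ 0.55837437 -0.04422792  0.112     ] [ 0.55093378 -0.16384067  0.112     ] [ 0.55465408 -0.1040343   0.112     ] 0.11984395827232165 3.5595335782214117
(array([ 0.55092491, -0.16202543,  0.10955286]), [np.float64(0.0027006390774229035), np.float64(0.0006952020335245327), np.float64(0.0022453562073975132)])
(array([ 0.55883183, -0.0447461 ,  0.10936927]), [np.float64(0.0001606235517997016), np.float64(0.00016062355179964548)])
posts [ 0.5766479  -0.05515691  0.112     ] [ 0.57290651 -0.15618871  0.112     ] 0.10110104548342735
2.45 [ 0.49924216 -0.06969659  0.30221699] [ 7.296e-01  6.838e-01 -1.000e-04 -4.000e-04] 0.029384673896362595 [-0.535  0.009  0.595  1.671 -0.006  1.463 -0.004]
```

```bash
python3 - <<'E'
import cv2
a=cv2.imread("pics/side2.png")[150:270,180:420];cv2.imwrite("pics/si2.png",cv2.resize(a,None,fx=3.3,fy=3.3,interpolation=2))
E
```

```text
(no output)
```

View pics/si2.png

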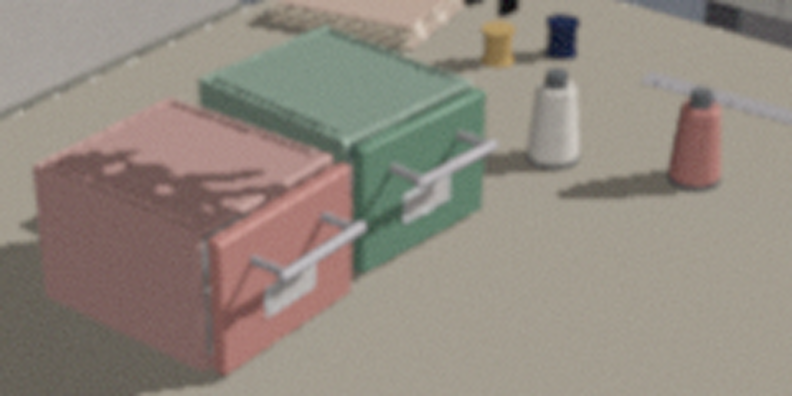

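The side view is now unobstructed and agrees: the handle centre is at about (0.5545,-0.1045,0.11) and the yaw about -4°. Length and height fit the text to within a few mm.

```bash
python3 - <<'E'
from h import *
from bench import *
print(rel(read_state(),[0.5545,-0.1045,0.145],-4))
E
```

```text
[array([-0.0312,  0.0575,  0.1572]), 'tool y yaw', np.float64(-3.71), ('spin', np.float64(0.29))]
```

Request:
arm_command:
  increments:
    - {"gripper": 34, "dx": -0.008, "dy": 0.0145, "dz": 0.03}
    - {"gripper": 34, "dx": -0.008, "dy": 0.0145, "dz": 0.03, "spin": 0.3}
    - {"gripper": 34, "dx": -0.008, "dy": 0.0145, "dz": 0.03}
    - {"gripper": 34, "dx": -0.007, "dy": 0.014, "dz": 0.03}
    - {"gripper": 34, "dz": 0.02}
    - {"gripper": 34, "dz": 0.017}
    - {"gripper": 34}
    - {"gripper": 34}

```text
validation failed for argument at $.in...
```

```bash
python3 shot.py 4 wrist side;python3 - <<'E'
from h import *
from bench import *
print(rel(read_state(),[0.5545,-0.1045,0.096],-4))
E
```

```text
2.55 [ 0.49928578 -0.06961729  0.30234725] [ 7.295e-01  6.840e-01  1.000e-04 -3.000e-04] 0.029633950499022458 [-0.535  0.009  0.595  1.671 -0.005  1.463 -0.004]
[array([-0.0313,  0.0574,  0.2063]), 'tool y yaw', np.float64(-3.69), ('spin', np.float64(0.31))]
```

View pics/wrist4.png

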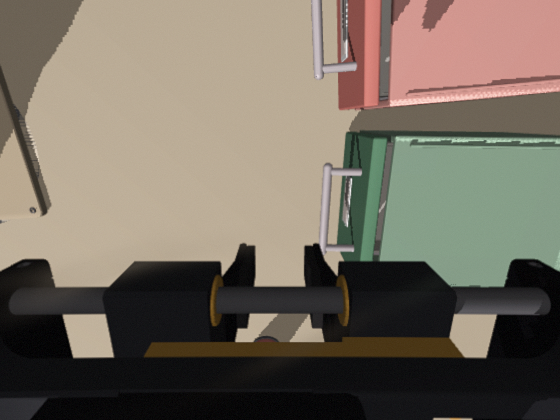

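The call was refused because every row needs all the fields. The picture is the same as before, so I'll resend with full rows.

Request:
arm_command:
  increments:
    - {"gripper": 34, "dx": -0.008, "dy": 0.0145, "dz": 0.03, "spin": 0}
    - {"gripper": 34, "dx": -0.008, "dy": 0.0145, "dz": 0.03, "spin": 0.3}
    - {"gripper": 34, "dx": -0.008, "dy": 0.0145, "dz": 0.03, "spin": 0}
    - {"gripper": 34, "dx": -0.007, "dy": 0.014, "dz": 0.03, "spin": 0}
    - {"gripper": 34, "dx": 0, "dy": 0, "dz": 0.02, "spin": 0}
    - {"gripper": 34, "dx": 0, "dy": 0, "dz": 0.017, "spin": 0}
    - {"gripper": 34, "dx": 0, "dy": 0, "dz": 0, "spin": 0}
    - {"gripper": 34, "dx": 0, "dy": 0, "dz": 0, "spin": 0}

```text
time: 3.55
ee_pos: [0.5551, -0.1055, 0.1464]
eef_rot: [0.732, 0.681, 0.001, 0.0]
ft_force: [-0.1, -0.6, 0.1]
width: 0.0297
```

```bash
python3 shot.py 5 wrist side;python3 - <<'E'
from h import *
from bench import *
print(rel(read_state(),[0.5545,-0.1045,0.096],-4))
a=cv2.imread("pics/side5.png")[130:270,180:420];cv2.imwrite("pics/si5.png",cv2.resize(a,None,fx=3.3,fy=3.3,interpolation=2))
E
```

```text
3.65 [ 0.55521355 -0.10563622  0.14651654] [7.320e-01 6.813e-01 7.000e-04 4.000e-04] 0.029437521778802347 [-0.427  0.286  0.632  1.752 -0.183  1.162  0.187]
[array([ 0.0011, -0.0009,  0.0505]), 'tool y yaw', np.float64(-4.11), ('spin', np.float64(-0.11))]
```

View pics/wrist5.png

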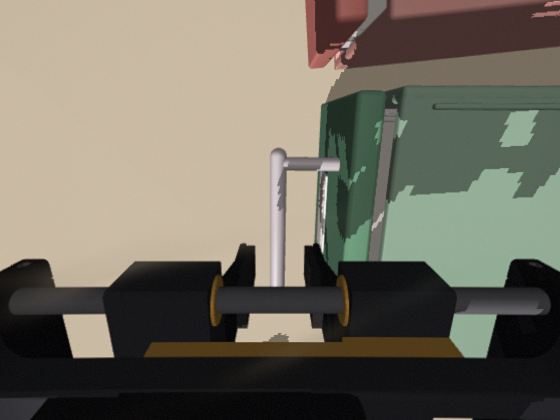

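View pics/si5.png

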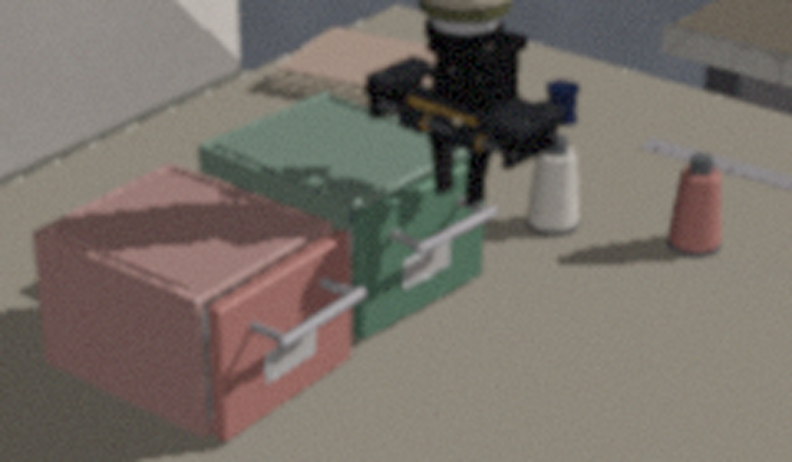

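The bar (u≈278) sits centred between the fingers (250 and 308) and runs parallel to the jaws' faces. I'll go down and close.

Request:
arm_command:
  increments:
    - {"gripper": 34, "dx": 0.001, "dy": -0.001, "dz": 0.015, "spin": 0}
    - {"gripper": 34, "dx": 0, "dy": 0, "dz": 0.015, "spin": 0}
    - {"gripper": 34, "dx": 0, "dy": 0, "dz": 0.01, "spin": 0}
    - {"gripper": 34, "dx": 0, "dy": 0, "dz": 0.01, "spin": 0}
    - {"gripper": 34, "dx": 0, "dy": 0, "dz": 0, "spin": 0}
    - {"gripper": 0, "dx": 0, "dy": 0, "dz": 0, "spin": 0}
    - {"gripper": 0, "dx": 0, "dy": 0, "dz": 0, "spin": 0}
    - {"gripper": 0, "dx": 0, "dy": 0, "dz": 0, "spin": 0}
  grip_force: 25

```text
time: 4.65
ee_pos: [0.554, -0.1047, 0.0959]
eef_rot: [0.732, 0.681, 0.0, 0.0]
ft_force: [-0.2, -1.2, 1.3]
width: 0.0103
```

Gripped at about 10 mm, which fits the bar. I'll pull gently with a ramp.

Request:
arm_command:
  increments:
    - {"gripper": 0, "dx": 0, "dy": -0.003, "dz": 0, "spin": 0}
    - {"gripper": 0, "dx": 0, "dy": -0.006, "dz": 0, "spin": 0}
    - {"gripper": 0, "dx": 0, "dy": -0.009, "dz": 0, "spin": 0}
    - {"gripper": 0, "dx": 0, "dy": -0.011, "dz": 0, "spin": 0}
    - {"gripper": 0, "dx": 0, "dy": -0.012, "dz": 0, "spin": 0}
    - {"gripper": 0, "dx": 0, "dy": -0.012, "dz": 0, "spin": 0}
    - {"gripper": 0, "dx": 0, "dy": -0.012, "dz": 0, "spin": 0}
    - {"gripper": 0, "dx": 0, "dy": -0.012, "dz": 0, "spin": 0}

```text
time: 5.65
ee_pos: [0.4764, -0.0984, 0.0958]
eef_rot: [0.732, 0.681, 0.001, -0.0]
ft_force: [2.1, 3.5, 7.8]
width: 0.0099
```

Request:
arm_command:
  increments:
    - {"gripper": 0, "dx": 0, "dy": -0.012, "dz": 0, "spin": 0}
    - {"gripper": 0, "dx": 0, "dy": -0.012, "dz": 0, "spin": 0}
    - {"gripper": 0, "dx": 0, "dy": -0.012, "dz": 0, "spin": 0}
    - {"gripper": 0, "dx": 0, "dy": -0.011, "dz": 0, "spin": 0}
    - {"gripper": 0, "dx": 0, "dy": -0.01, "dz": 0, "spin": 0}
    - {"gripper": 0, "dx": 0, "dy": -0.007, "dz": 0, "spin": 0}
    - {"gripper": 0, "dx": 0, "dy": -0.004, "dz": 0, "spin": 0}
    - {"gripper": 0, "dx": 0, "dy": 0, "dz": 0, "spin": 0}

```text
time: 6.65
ee_pos: [0.4085, -0.0928, 0.0957]
eef_rot: [0.732, 0.682, 0.001, -0.001]
ft_force: [-0.2, 6.8, 10.1]
width: 0.0099
```

```bash
python3 shot.py 6 side; python3 -c "
import cv2
a=cv2.imread('pics/side6.png')[130:270,180:420];cv2.imwrite('pics/si6.png',cv2.resize(a,None,fx=3.3,fy=3.3,interpolation=2))"
```

```text
6.7 [ 0.40854713 -0.09280562  0.09575156] [ 0.7317  0.6816  0.0008 -0.0008] 0.010121945579449778 [-0.508 -0.034  0.625  2.154  0.021  1.015  0.035]
```

View pics/si6.png

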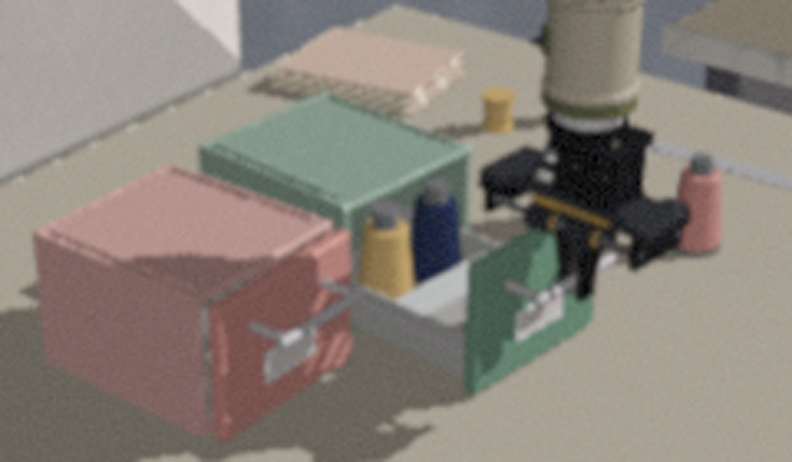

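The drawer is open and the sand and navy cones are upright behind the divider. I'll release, lift, and turn the gripper across.

Request:
arm_command:
  increments:
    - {"gripper": 34, "dx": 0, "dy": 0, "dz": 0, "spin": 0}
    - {"gripper": 34, "dx": 0, "dy": 0, "dz": 0, "spin": 0}
    - {"gripper": 34, "dx": 0, "dy": 0, "dz": -0.02, "spin": 0}
    - {"gripper": 34, "dx": 0, "dy": 0, "dz": -0.03, "spin": 0}
    - {"gripper": 34, "dx": 0, "dy": 0, "dz": -0.04, "spin": 0}
    - {"gripper": 100, "dx": 0, "dy": 0, "dz": -0.04, "spin": -5}
    - {"gripper": 100, "dx": 0, "dy": 0, "dz": -0.04, "spin": -10}
    - {"gripper": 100, "dx": 0, "dy": 0, "dz": -0.02, "spin": -10}

```text
time: 7.7
ee_pos: [0.4091, -0.0948, 0.287]
eef_rot: [0.565, 0.825, 0.0, 0.0]
ft_force: [0.4, 0.7, -1.4]
width: 0.0518
```

```bash
python3 - <<'E'
from h import *
from bench import *
s=read_state();print(s["ee_pos"],s["joint_positions"].round(2))
rows(s,[0.46,-0.20,0.34],86,8)
E
```

```text
[ 0.40907119 -0.09479562  0.28698961] [-0.58 -0.24  0.59  1.88  0.14  1.46  0.36]
[-0.015  0.001 -0.007] -8.1
[-0.015 -0.001 -0.007] -8.1
[-0.014 -0.003 -0.007] -8.1
[-0.014 -0.005 -0.007] -8.1
[-0.013 -0.007 -0.007] -8.1
[-0.012 -0.009 -0.007] -8.1
[-0.011 -0.01  -0.007] -8.1
[-0.009 -0.012 -0.007] -8.1
```

Request:
arm_command:
  increments:
    - {"gripper": 100, "dx": -0.015, "dy": 0.001, "dz": -0.007, "spin": -8.1}
    - {"gripper": 100, "dx": -0.015, "dy": -0.001, "dz": -0.007, "spin": -8.1}
    - {"gripper": 100, "dx": -0.014, "dy": -0.003, "dz": -0.007, "spin": -8.1}
    - {"gripper": 100, "dx": -0.014, "dy": -0.005, "dz": -0.007, "spin": -8.1}
    - {"gripper": 100, "dx": -0.013, "dy": -0.007, "dz": -0.007, "spin": -8.1}
    - {"gripper": 100, "dx": -0.012, "dy": -0.009, "dz": -0.007, "spin": -8.1}
    - {"gripper": 100, "dx": -0.011, "dy": -0.01, "dz": -0.007, "spin": -8.1}
    - {"gripper": 100, "dx": -0.009, "dy": -0.012, "dz": -0.007, "spin": -8.1}

```text
time: 8.7
ee_pos: [0.4592, -0.2025, 0.3411]
eef_rot: [0.036, 0.999, 0.0, -0.001]
ft_force: [0.3, -0.4, -0.1]
width: 0.0869
```

Request:
arm_command:
  increments:
    - {"gripper": 100, "dx": 0, "dy": 0, "dz": 0, "spin": 0}
    - {"gripper": 100, "dx": 0, "dy": 0, "dz": 0, "spin": 0}
    - {"gripper": 100, "dx": 0, "dy": 0, "dz": 0, "spin": 0}
    - {"gripper": 100, "dx": 0, "dy": 0, "dz": 0, "spin": 0}
    - {"gripper": 100, "dx": 0, "dy": 0, "dz": 0, "spin": 0}
    - {"gripper": 100, "dx": 0, "dy": 0, "dz": 0, "spin": 0}
    - {"gripper": 100, "dx": 0, "dy": 0, "dz": 0, "spin": 0}
    - {"gripper": 100, "dx": 0, "dy": 0, "dz": 0, "spin": 0}

```text
time: 9.7
ee_pos: [0.4597, -0.2018, 0.3415]
eef_rot: [0.038, 0.999, 0.0, -0.0]
ft_force: [-0.3, -0.4, 0.2]
width: 0.087
```

```bash
python3 shot.py 7 wrist side scene;  python3 -c "
import cv2
a=cv2.imread('pics/side7.png')[130:270,180:420];cv2.imwrite('pics/si7.png',cv2.resize(a,None,fx=3.3,fy=3.3,interpolation=2))"
```

```text
9.85 [ 0.45971521 -0.20180888  0.34150348] [ 0.0377  0.9993  0.     -0.    ] 0.08719946606097553 [-0.65  -0.031  0.969  1.614  0.026  1.545  1.814]
```

View pics/wrist7.png

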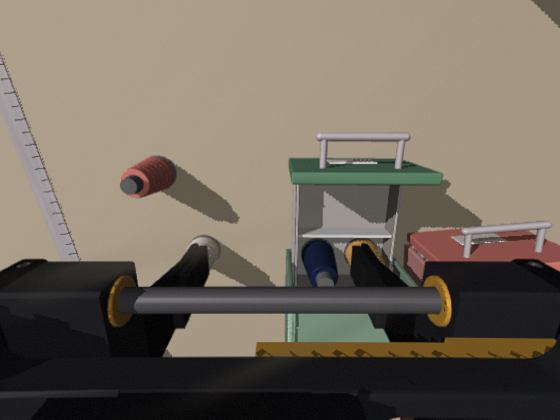

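View pics/si7.png

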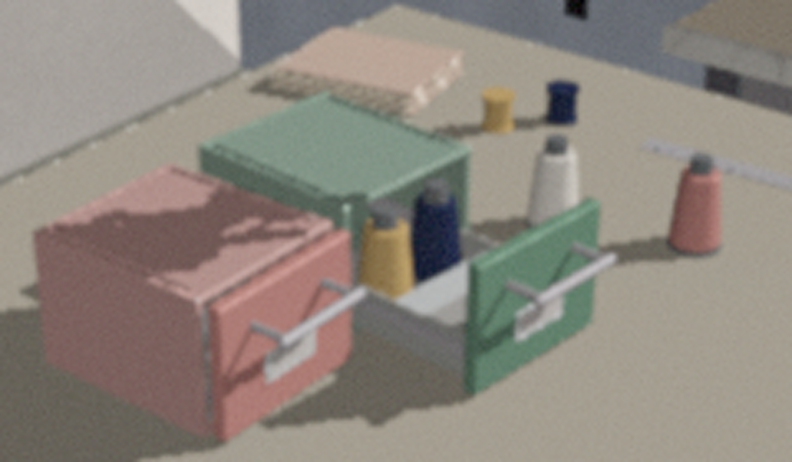

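View pics/scene7.png

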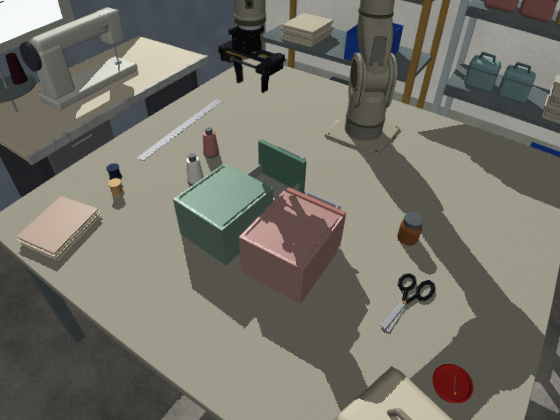

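The wrist view shows the bar from (319,137) to (408,137), the panel's top edge at v≈162-180, the divider at v≈233 from u 300 to 392, navy at (320,262), sand at (362,252), rose at (132,184) and the white cone partly hidden at (206,250).

```bash
python3 - <<'E'
from h import *
import pickle
W=pickle.load(open("wrist7.pkl","rb"))
a=plane(W,(319,137),.112);b=plane(W,(408,137),.112);c=(a+b)/2;d=b-a
print(a,b,c,np.linalg.norm(d),"yaw",np.degrees(np.arctan2(-d[0],d[1])))
for y in (-3.6,-4.3,-5):
    y=np.radians(y);print("bay",c[:2]+.108*np.array([np.cos(y),np.sin(y)]))
print("panel top outer",plane(W,(290,159),.147),plane(W,(427,159),.147))
p,q=plane(W,(300,233),.054),plane(W,(392,234),.054)
print("divider",p,q,"yaw",np.degrees(np.arctan2(-(q-p)[0],(q-p)[1])))
a=cv2.imread("pics/wrist7.png")[120:290,100:440];cv2.imwrite("pics/w7.png",cv2.resize(a,None,fx=2.3,fy=2.3,interpolation=2))
S=pickle.load(open("scene7.pkl","rb"));D=pickle.load(open("side7.pkl","rb"))
E
```

```text
[ 0.40524875 -0.1478779   0.112     ] [ 0.41407186 -0.03365539  0.112     ] [ 0.40966031 -0.09076665  0.112     ] 0.114562777718777 yaw -4.417035625226578
bay [ 0.51744719 -0.09754802]
bay [ 0.5173563  -0.09886435]
bay [ 0.51724934 -0.10017947]
panel top outer [ 0.42586858 -0.18794861  0.147     ] [ 0.43838651 -0.02421781  0.147     ]
divider [ 0.56015602 -0.17686525  0.054     ] [ 0.57305989 -0.02663649  0.054     ] yaw -4.909357281365838
```

View pics/w7.png

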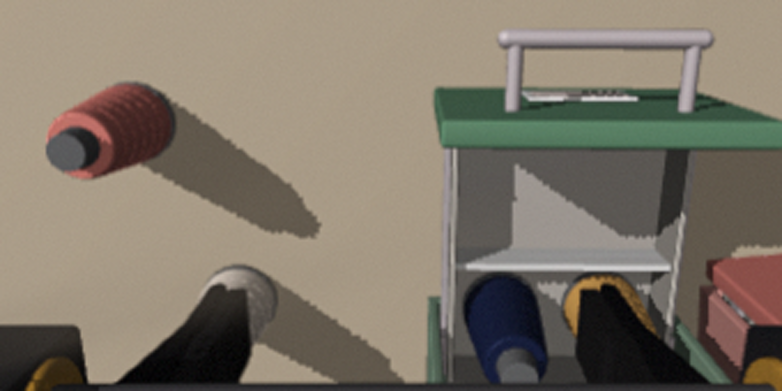

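Two independent estimates of the bay centre agree: (0.517,-0.099) from the handle and (0.517,-0.098) from the divider. The yaw is about -4.5°. Next I'll move in front of the white cone to measure it with the wrist camera.

```bash
python3 - <<'E'
from h import *
from bench import *
s=read_state()
print(rel(s,[0.53,-0.352,0.26],85.5))
E
```

```text
[array([-0.0814, -0.1445,  0.0815]), 'tool y yaw', np.float64(85.67), ('spin', np.float64(0.17))]
```

Request:
arm_command:
  increments:
    - {"gripper": 100, "dx": -0.014, "dy": -0.025, "dz": 0.014, "spin": 0.2}
    - {"gripper": 100, "dx": -0.014, "dy": -0.025, "dz": 0.014, "spin": 0}
    - {"gripper": 100, "dx": -0.014, "dy": -0.025, "dz": 0.014, "spin": 0}
    - {"gripper": 100, "dx": -0.014, "dy": -0.025, "dz": 0.014, "spin": 0}
    - {"gripper": 100, "dx": -0.014, "dy": -0.025, "dz": 0.014, "spin": 0}
    - {"gripper": 100, "dx": -0.011, "dy": -0.02, "dz": 0.011, "spin": 0}
    - {"gripper": 100, "dx": 0, "dy": 0, "dz": 0, "spin": 0}
    - {"gripper": 100, "dx": 0, "dy": 0, "dz": 0, "spin": 0}

```text
time: 10.85
ee_pos: [0.5292, -0.3524, 0.2607]
eef_rot: [0.039, 0.999, 0.0, -0.0]
ft_force: [0.6, -0.8, 0.1]
width: 0.0869
```

```bash
python3 shot.py 8 wrist
```

```text
10.9 [ 0.52933254 -0.35209925  0.26099273] [3.910e-02 9.992e-01 1.000e-04 3.000e-04] 0.08702323364238848 [-0.185  0.483  1.006  1.413 -0.406  1.464  2.303]
```

View pics/wrist8.png

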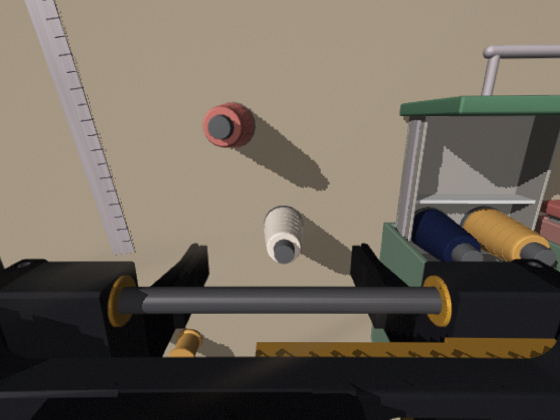

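The white cone lies between the fingers, with its core top at about (284,251) and its body at u≈284. Joint 7 is at 2.30, close to its 2.6 limit, so I'll grasp with the jaws turned back by 25-30°.

```bash
python3 - <<'E'
from h import *
import pickle
from bench import *
a=cv2.imread("pics/wrist8.png")[195:275,245:325]
cv2.imwrite("pics/w8.png",cv2.resize(a,None,fx=7,fy=7,interpolation=2))
hsv=cv2.cvtColor(cv2.imread("pics/wrist8.png"),cv2.COLOR_BGR2HSV)[195:275,245:325].astype(int)
for n,m in (("body",(hsv[...,2]>150)&(hsv[...,1]<45)),("core",hsv[...,2]<80)):
    k,l,st,c=cv2.connectedComponentsWithStats(m.astype(np.uint8));
    for q in range(1,k):
        if st[q,4]>60: print(n,st[q],c[q]+[245,195])
E
```

```text
body [ 18  13  37  55 945] [276.66984127 230.13015873]
core [35 45 15 13 90] [287.61111111 244.48888889]
```

View pics/w8.png

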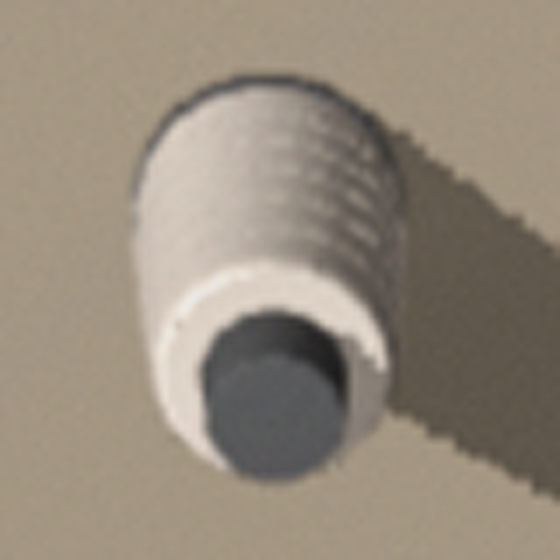

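```bash
python3 - <<'E'
from h import *
import pickle
from bench import *
W=pickle.load(open("wrist8.pkl","rb"));S=cams.camera_info("scene");D=cams.camera_info("side")
f=lambda u,v:(160+(u+.5)/3-.5,110+(v+.5)/3-.5)
g=lambda u,v:(180+(u+.5)/3.3-.5,150+(v+.5)/3.3-.5)
p=(245+414/7*0+275/7-.4,195+414/7-.4)
print(plane(W,p,.108), plane(W,(245+272/7-.4,195+370/7-.4),.086))
print(tri([ray(W,p),ray(S,f(95,134)),ray(D,g(557,73))]))
# foot near edge on z=0 : 30mm nearer
print("foot near edge",plane(W,(245+270/7-.4,195+77/7-.4),0), "left/right", plane(W,(245+133/7,195+200/7),.005),plane(W,(245+405/7,195+200/7),.005))
s=read_state();print(rel(s,[0.5985,-0.353,0.20],60))
E
```

```text
[ 0.59955375 -0.35408032  0.108     ] [ 0.60157293 -0.35444178  0.086     ]
(array([ 0.60101439, -0.35419105,  0.10632978]), [np.float64(0.0005900382778012757), np.float64(0.0005121583667388074), np.float64(0.0005589609417420251)])
foot near edge [ 0.5727149  -0.35159048  0.        ] left/right [ 0.59720574 -0.38250522  0.005     ] [ 0.60177651 -0.32400319  0.005     ]
[array([-0.069 ,  0.0045,  0.061 ]), 'tool y yaw', np.float64(85.52), ('spin', np.float64(25.52))]
```

Three views agree on the cone: axis (0.6005,-0.354), top at 0.106 m (0.108 in the text), foot near edge at x=0.573. I'll move above it while turning back 25°.

```bash
python3 - <<'E'
from h import *
from bench import *
s=read_state();print(s["time"],s["ee_pos"],s["joint_positions"].round(2))
rows(s,[0.6005,-0.354,0.16],60.5,6,4)
E
```

```text
10.9 [ 0.52933254 -0.35209925  0.26099273] [-0.18  0.48  1.01  1.41 -0.41  1.46  2.3 ]
[-0.0118  0.0006  0.0168] 4.2
[-0.0118  0.0015  0.0168] 4.2
[-0.0116  0.0023  0.0168] 4.2
[-0.0114  0.0032  0.0168] 4.2
[-0.0112  0.004   0.0168] 4.2
[-0.0108  0.0048  0.0168] 4.2
```

Request:
arm_command:
  increments:
    - {"gripper": 100, "dx": -0.0118, "dy": 0.0006, "dz": 0.0168, "spin": 4.2}
    - {"gripper": 100, "dx": -0.0118, "dy": 0.0015, "dz": 0.0168, "spin": 4.2}
    - {"gripper": 100, "dx": -0.0116, "dy": 0.0023, "dz": 0.0168, "spin": 4.2}
    - {"gripper": 100, "dx": -0.0114, "dy": 0.0032, "dz": 0.0168, "spin": 4.2}
    - {"gripper": 100, "dx": -0.0112, "dy": 0.004, "dz": 0.0168, "spin": 4.2}
    - {"gripper": 100, "dx": -0.0108, "dy": 0.0048, "dz": 0.0168, "spin": 4.2}
    - {"gripper": 100, "dx": 0, "dy": 0, "dz": 0, "spin": 0}
    - {"gripper": 100, "dx": 0, "dy": 0, "dz": 0, "spin": 0}

```text
time: 11.9
ee_pos: [0.6001, -0.3546, 0.161]
eef_rot: [0.256, 0.967, -0.0, 0.0]
ft_force: [-0.4, 0.5, 0.4]
width: 0.0873
```

```bash
python3 shot.py 9 side scene; python3 - <<'E'
from h import *
from bench import *
s=read_state();print(rel(s,[0.6005,-0.354,0.055],60.5))
a=cv2.imread("pics/side9.png")[100:270,260:450];cv2.imwrite("pics/si9.png",cv2.resize(a,None,fx=3.3,fy=3.3,interpolation=2))
a=cv2.imread("pics/scene9.png")[90:250,130:330];cv2.imwrite("pics/sc9.png",cv2.resize(a,None,fx=3.3,fy=3.3,interpolation=2))
E
```

```text
12.0 [ 0.60006534 -0.35490703  0.16105921] [ 2.561e-01  9.666e-01 -0.000e+00  8.000e-04] 0.08676936326596169 [-0.144  0.717  0.994  1.365 -0.598  1.372  1.901]
[array([0.0002, 0.001 , 0.1061]), 'tool y yaw', np.float64(60.32), ('spin', np.float64(-0.18))]
```

View pics/si9.png

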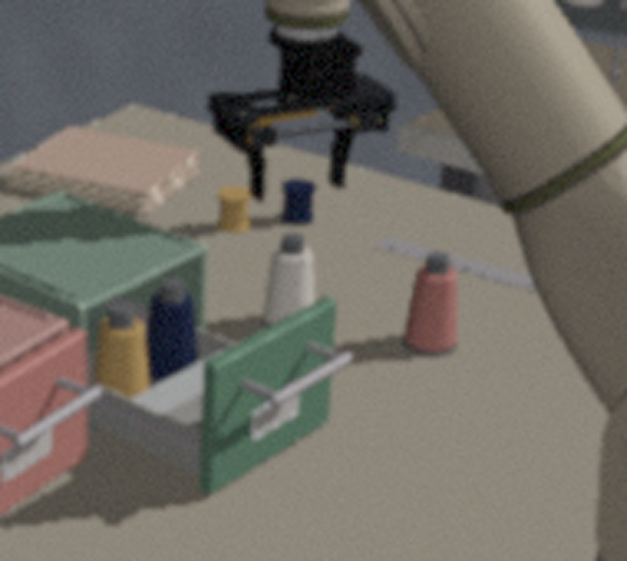

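View pics/sc9.png

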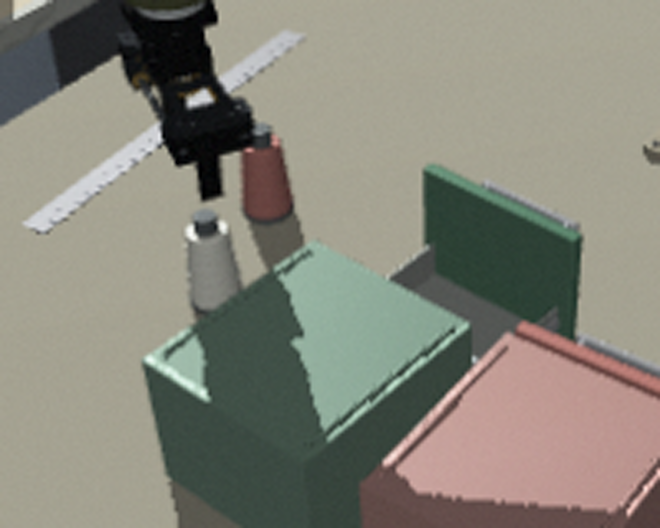

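Both views show the open gripper directly over the white cone. I'll go down and grip with 20 N.

Request:
arm_command:
  increments:
    - {"gripper": 100, "dx": 0, "dy": 0.001, "dz": 0.025, "spin": 0}
    - {"gripper": 100, "dx": 0, "dy": 0, "dz": 0.025, "spin": 0}
    - {"gripper": 100, "dx": 0, "dy": 0, "dz": 0.025, "spin": 0}
    - {"gripper": 100, "dx": 0, "dy": 0, "dz": 0.02, "spin": 0}
    - {"gripper": 100, "dx": 0, "dy": 0, "dz": 0.011, "spin": 0}
    - {"gripper": 100, "dx": 0, "dy": 0, "dz": 0, "spin": 0}
    - {"gripper": 0, "dx": 0, "dy": 0, "dz": 0, "spin": 0}
    - {"gripper": 0, "dx": 0, "dy": 0, "dz": 0, "spin": 0}
  grip_force: 20

```text
time: 13.0
ee_pos: [0.6011, -0.3541, 0.0546]
eef_rot: [0.256, 0.967, -0.0, 0.001]
ft_force: [-0.1, 0.7, -0.1]
width: 0.0741
```

Request:
arm_command:
  increments:
    - {"gripper": 0, "dx": 0, "dy": 0, "dz": 0, "spin": 0}
    - {"gripper": 0, "dx": 0, "dy": 0, "dz": 0, "spin": 0}
    - {"gripper": 0, "dx": 0, "dy": 0, "dz": -0.01, "spin": 0}
    - {"gripper": 0, "dx": 0, "dy": 0, "dz": -0.02, "spin": 0}
    - {"gripper": 0, "dx": 0, "dy": 0, "dz": -0.02, "spin": 0}
    - {"gripper": 0, "dx": 0, "dy": 0, "dz": 0, "spin": 0}
    - {"gripper": 0, "dx": 0, "dy": 0, "dz": 0, "spin": 0}
    - {"gripper": 0, "dx": 0, "dy": 0, "dz": 0, "spin": 0}

```text
time: 14.0
ee_pos: [0.6004, -0.3534, 0.1029]
eef_rot: [0.256, 0.967, 0.0, -0.001]
ft_force: [-0.3, 0.2, -2.2]
width: 0.0475
```

```bash
python3 shot.py 10 side scene; python3 - <<'E'
from h import *
a=cv2.imread("pics/side10.png")[100:270,260:450];cv2.imwrite("pics/si10.png",cv2.resize(a,None,fx=3.3,fy=3.3,interpolation=2))
E
```

```text
14.1 [ 0.6004534  -0.35353225  0.10303515] [ 2.564e-01  9.666e-01  1.000e-04 -5.000e-04] 0.04724368648346716 [-0.137  0.764  0.959  1.423 -0.632  1.281  1.923]
```

View pics/si10.png

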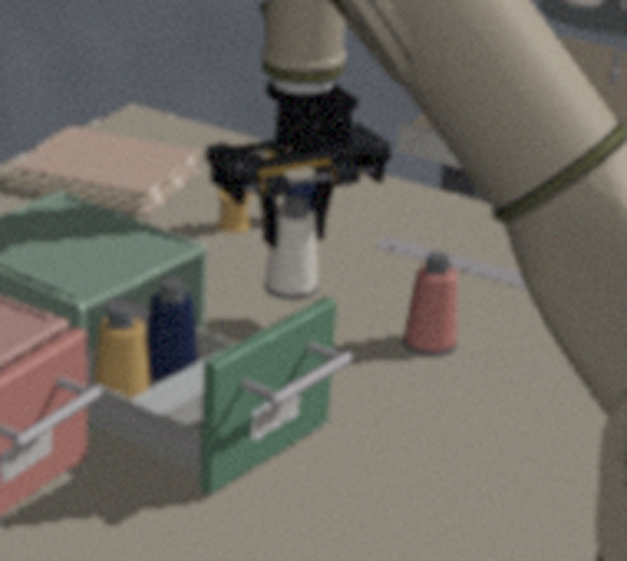

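The cone is held: width 47 mm, hanging upright, foot off the table. I'll lift clear and carry it over the bay, turning the jaws along the drawer's y. The target is bay x +5 mm, for body room behind the panel.

```bash
python3 - <<'E'
from h import *
from bench import *
s=dict(read_state());p=s["ee_pos"].copy();p[2]+=.155;s["ee_pos"]=p
rows(s,[0.5225,-0.099,p[2]],85.5,12,4)
E
```

```text
[0.0162 0.0152 0.    ] -2.1
[0.0156 0.0158 0.    ] -2.1
[0.015  0.0163 0.    ] -2.1
[0.0144 0.0169 0.    ] -2.1
[0.0138 0.0174 0.    ] -2.1
[0.0131 0.0179 0.    ] -2.1
[0.0125 0.0184 0.    ] -2.1
[0.0118 0.0188 0.    ] -2.1
[0.0111 0.0192 0.    ] -2.1
[0.0104 0.0196 0.    ] -2.1
[0.0096 0.02   0.    ] -2.1
[0.0089 0.0203 0.    ] -2.1
```

Request:
arm_command:
  increments:
    - {"gripper": 0, "dx": 0, "dy": 0, "dz": -0.015, "spin": 0}
    - {"gripper": 0, "dx": 0, "dy": 0, "dz": -0.025, "spin": 0}
    - {"gripper": 0, "dx": 0, "dy": 0, "dz": -0.025, "spin": 0}
    - {"gripper": 0, "dx": 0, "dy": 0, "dz": -0.025, "spin": 0}
    - {"gripper": 0, "dx": 0, "dy": 0, "dz": -0.025, "spin": 0}
    - {"gripper": 0, "dx": 0, "dy": 0, "dz": -0.025, "spin": 0}
    - {"gripper": 0, "dx": 0, "dy": 0, "dz": -0.015, "spin": 0}
    - {"gripper": 0, "dx": 0, "dy": 0, "dz": 0, "spin": 0}

```text
time: 15.1
ee_pos: [0.6009, -0.3542, 0.2599]
eef_rot: [0.257, 0.967, -0.0, 0.001]
ft_force: [0.6, -0.4, -2.0]
width: 0.0478
```

Request:
arm_command:
  increments:
    - {"gripper": 0, "dx": 0.0162, "dy": 0.0152, "dz": 0, "spin": -2.1}
    - {"gripper": 0, "dx": 0.0156, "dy": 0.0158, "dz": 0, "spin": -2.1}
    - {"gripper": 0, "dx": 0.015, "dy": 0.0163, "dz": 0, "spin": -2.1}
    - {"gripper": 0, "dx": 0.0144, "dy": 0.0169, "dz": 0, "spin": -2.1}
    - {"gripper": 0, "dx": 0.0138, "dy": 0.0174, "dz": 0, "spin": -2.1}
    - {"gripper": 0, "dx": 0.0131, "dy": 0.0179, "dz": 0, "spin": -2.1}
    - {"gripper": 0, "dx": 0.0125, "dy": 0.0184, "dz": 0, "spin": -2.1}
    - {"gripper": 0, "dx": 0.0118, "dy": 0.0188, "dz": 0, "spin": -2.1}

```text
time: 16.1
ee_pos: [0.548, -0.183, 0.2577]
eef_rot: [0.112, 0.994, 0.0, -0.001]
ft_force: [0.6, -0.4, -2.0]
width: 0.0478
```

Request:
arm_command:
  increments:
    - {"gripper": 0, "dx": 0.0111, "dy": 0.0192, "dz": 0, "spin": -2.1}
    - {"gripper": 0, "dx": 0.0104, "dy": 0.0196, "dz": 0, "spin": -2.1}
    - {"gripper": 0, "dx": 0.0096, "dy": 0.02, "dz": 0, "spin": -2.1}
    - {"gripper": 0, "dx": 0.0089, "dy": 0.0203, "dz": 0, "spin": -2.1}
    - {"gripper": 0, "dx": 0, "dy": 0, "dz": 0, "spin": 0}
    - {"gripper": 0, "dx": 0, "dy": 0, "dz": 0, "spin": 0}
    - {"gripper": 0, "dx": 0, "dy": 0, "dz": 0, "spin": 0}
    - {"gripper": 0, "dx": 0, "dy": 0, "dz": 0, "spin": 0}

```text
time: 17.1
ee_pos: [0.5225, -0.0999, 0.2586]
eef_rot: [0.04, 0.999, -0.0, -0.0]
ft_force: [-1.1, -0.1, -0.7]
width: 0.0478
```

```bash
python3 shot.py 11 wrist side scene; python3 - <<'E'
from h import *
from bench import *
s=read_state();print(rel(s,[0.5225,-0.099,0.0765],85.5))
a=cv2.imread("pics/side11.png")[60:270,240:450];cv2.imwrite("pics/si11.png",cv2.resize(a,None,fx=2.8,fy=2.8,interpolation=2))
E
```

```text
17.25 [ 0.52258077 -0.09950164  0.25867795] [ 3.980e-02  9.992e-01 -1.000e-04 -0.000e+00] 0.04799827150946738 [-0.908  0.164  1.138  1.696 -0.152  1.378  1.745]
[array([1.000e-04, 5.000e-04, 1.822e-01]), 'tool y yaw', np.float64(85.44), ('spin', np.float64(-0.06))]
```

View pics/si11.png

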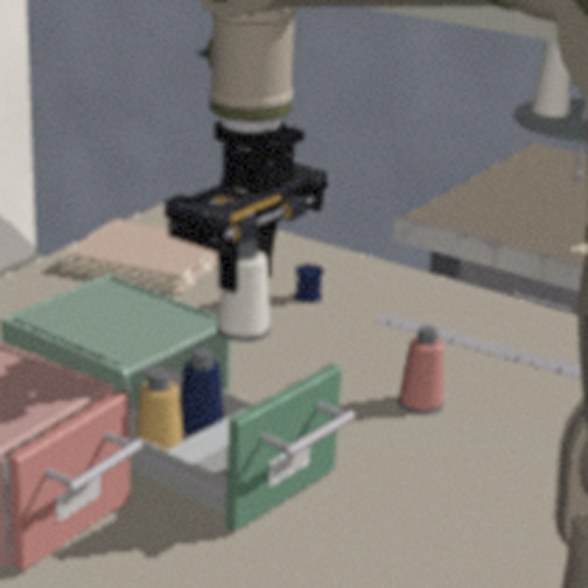

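View pics/wrist11.png

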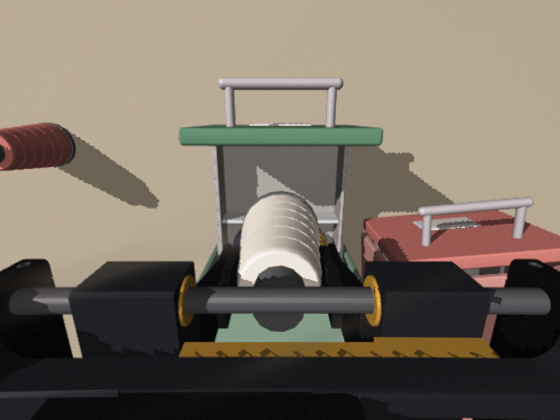

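The cone hangs upright above the bay and all neighbours are undisturbed. I'll recheck the bay from this view: bar (221..342, 84), divider line at v≈219.

```bash
python3 - <<'E'
from h import *
import pickle
W=pickle.load(open("wrist11.pkl","rb"))
a=plane(W,(220.5,84),.112);b=plane(W,(342,84),.112);c=(a+b)/2;d=b-a
y=np.arctan2(-d[0],d[1]);print(c,np.linalg.norm(d),np.degrees(y));y=np.radians(-4.5)
ax=np.array([np.cos(y),np.sin(y)]);bay=c[:2]+.108*ax;print("bay",bay)
t=np.array([.5225,-.0995])-bay;print("target in bay",t@ax,t@[-ax[1],ax[0]])
print("div",plane(W,(218,218),.054),plane(W,(345,219),.054))
E
```

```text
[ 0.40990015 -0.0907344   0.112     ] 0.11735322847256924 -4.571609659312293
bay [ 0.51756723 -0.09920799]
target in bay 0.004940479158469044 9.590687775977079e-05
div [ 0.55961142 -0.18556846  0.054     ] [ 0.57424767 -0.01892036  0.054     ]
```

The cone will sit at bay (+5, 0) mm. Lowering now, fast at first and then slow. I expect the foot to touch at TCP z≈0.0746.

Request:
arm_command:
  increments:
    - {"gripper": 0, "dx": 0, "dy": 0, "dz": 0.015, "spin": 0}
    - {"gripper": 0, "dx": 0, "dy": 0, "dz": 0.025, "spin": 0}
    - {"gripper": 0, "dx": 0, "dy": 0, "dz": 0.025, "spin": 0}
    - {"gripper": 0, "dx": 0, "dy": 0, "dz": 0.025, "spin": 0}
    - {"gripper": 0, "dx": 0, "dy": 0, "dz": 0.025, "spin": 0}
    - {"gripper": 0, "dx": 0, "dy": 0, "dz": 0.025, "spin": 0}
    - {"gripper": 0, "dx": 0, "dy": 0, "dz": 0.02, "spin": 0}
    - {"gripper": 0, "dx": 0, "dy": 0, "dz": 0.01, "spin": 0}

```text
time: 18.25
ee_pos: [0.522, -0.0992, 0.0873]
eef_rot: [0.04, 0.999, -0.0, -0.001]
ft_force: [0.7, -0.4, -1.4]
width: 0.0476
```

Request:
arm_command:
  increments:
    - {"gripper": 0, "dx": 0, "dy": 0, "dz": 0, "spin": 0}
    - {"gripper": 0, "dx": 0, "dy": 0, "dz": 0.004, "spin": 0}
    - {"gripper": 0, "dx": 0, "dy": 0, "dz": 0.004, "spin": 0}
    - {"gripper": 0, "dx": 0, "dy": 0, "dz": 0.002, "spin": 0}
    - {"gripper": 0, "dx": 0, "dy": 0, "dz": 0.001, "spin": 0}
    - {"gripper": 0, "dx": 0, "dy": 0, "dz": 0, "spin": 0}
    - {"gripper": 0, "dx": 0, "dy": 0, "dz": 0, "spin": 0}
    - {"gripper": 0, "dx": 0, "dy": 0, "dz": 0, "spin": 0}

```text
time: 19.25
ee_pos: [0.5235, -0.099, 0.0786]
eef_rot: [0.039, 0.999, 0.0, 0.001]
ft_force: [-1.0, 1.9, 7.1]
width: 0.0476
```

```bash
python3 shot.py 12 side wrist; python3 - <<'E'
from h import *
a=cv2.imread("pics/side12.png")[100:270,240:430];cv2.imwrite("pics/si12.png",cv2.resize(a,None,fx=3.2,fy=3.2,interpolation=2))
E
```

```text
19.35 [ 0.52347363 -0.09898127  0.07856718] [3.930e-02 9.992e-01 3.000e-04 8.000e-04] 0.04749515455872391 [-0.731  0.402  0.999  1.911 -0.392  1.038  1.928]
```

View pics/si12.png

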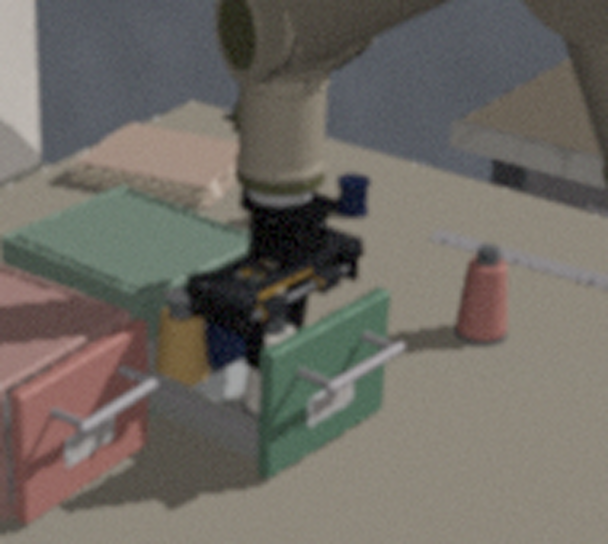

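Contact shows as +7 N at TCP z=0.0786, 4 mm above the expected height. I'll check the wrist picture before letting go.

View pics/wrist12.png

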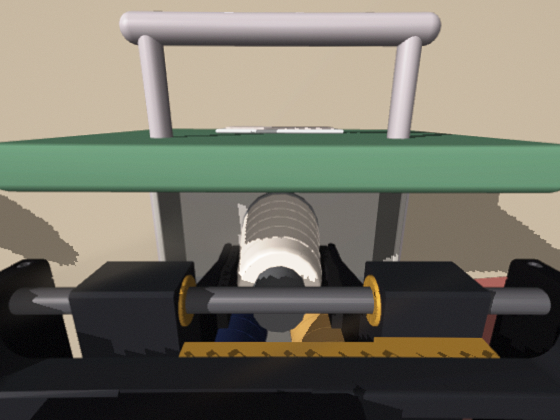

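```bash
python3 - <<'E'
from h import *
import pickle
from bench import read_state
W=pickle.load(open("wrist12.pkl","rb"))
print("foot near edge at .02/.024:",plane(W,(280,194),.02),plane(W,(280,194),.024),"shoulder near edge z .106",plane(W,(281,237),.106), plane(W,(281,237),.110))
print("panel",plane(W,(280,190),.147),plane(W,(280,144),.147))
print(read_state()["ft_force"])
a=cv2.imread("pics/wrist12.png")[150:320,200:360];cv2.imwrite("pics/w12.png",cv2.resize(a,None,fx=3.5,fy=3.5,interpolation=2))
E
```

```text
foot near edge at .02/.024: [ 0.4975365  -0.09799515  0.02      ] [ 0.49651259 -0.09792637  0.024     ] shoulder near edge z .106 [ 0.49734135 -0.09770924  0.106     ] [ 0.49566684 -0.09760489  0.11      ]
panel [ 0.46369028 -0.09570789  0.147     ] [ 0.44909772 -0.09457967  0.147     ]
[-1.10186377  1.39281151  6.55975816]
```

View pics/w12.png

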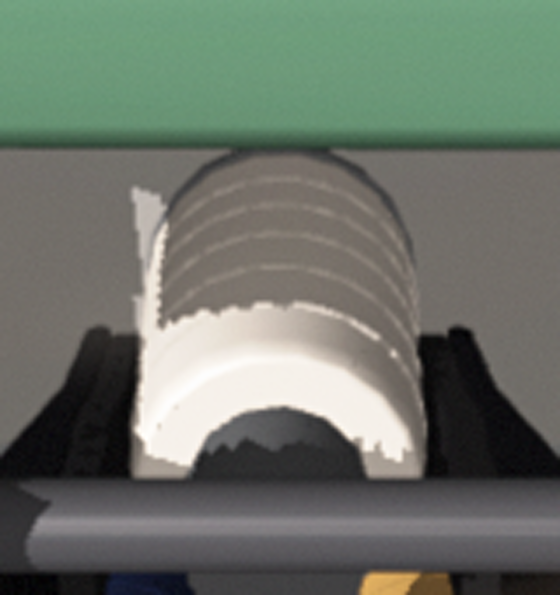

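The foot's near edge falls on the floor plane where expected (x≈0.497), the cone is upright, and the panel and body are clear. I'll ease the pressure by 1 mm, open and wait.

Request:
arm_command:
  increments:
    - {"gripper": 0, "dx": 0, "dy": 0, "dz": -0.001, "spin": 0}
    - {"gripper": 0, "dx": 0, "dy": 0, "dz": 0, "spin": 0}
    - {"gripper": 75, "dx": 0, "dy": 0, "dz": 0, "spin": 0}
    - {"gripper": 100, "dx": 0, "dy": 0, "dz": 0, "spin": 0}
    - {"gripper": 100, "dx": 0, "dy": 0, "dz": 0, "spin": 0}
    - {"gripper": 100, "dx": 0, "dy": 0, "dz": 0, "spin": 0}
    - {"gripper": 100, "dx": 0, "dy": 0, "dz": 0, "spin": 0}
    - {"gripper": 100, "dx": 0, "dy": 0, "dz": 0, "spin": 0}

```text
time: 20.35
ee_pos: [0.5226, -0.0991, 0.0787]
eef_rot: [0.039, 0.999, 0.0, 0.0]
ft_force: [-0.1, -0.7, 0.5]
width: 0.0862
```

```bash
python3 shot.py 13 wrist
```

```text
20.4 [ 0.52256406 -0.09914706  0.07870833] [ 3.950e-02  9.992e-01  1.000e-04 -0.000e+00] 0.08652257707522018 [-0.732  0.401  1.     1.912 -0.391  1.039  1.927]
```

View pics/wrist13.png

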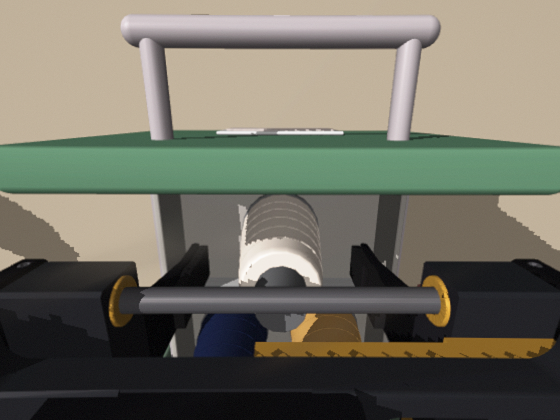

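Released, and the cone stayed put and upright. Straight up now.

Request:
arm_command:
  increments:
    - {"gripper": 100, "dx": 0, "dy": 0, "dz": -0.01, "spin": 0}
    - {"gripper": 100, "dx": 0, "dy": 0, "dz": -0.02, "spin": 0}
    - {"gripper": 100, "dx": 0, "dy": 0, "dz": -0.03, "spin": 0}
    - {"gripper": 100, "dx": 0, "dy": 0, "dz": -0.035, "spin": 0}
    - {"gripper": 100, "dx": 0, "dy": 0, "dz": -0.035, "spin": 0}
    - {"gripper": 100, "dx": 0, "dy": 0, "dz": -0.035, "spin": 0}
    - {"gripper": 100, "dx": 0, "dy": 0, "dz": -0.035, "spin": 0}
    - {"gripper": 100, "dx": 0, "dy": 0, "dz": -0.02, "spin": 0}

```text
time: 21.4
ee_pos: [0.5228, -0.0999, 0.3017]
eef_rot: [0.04, 0.999, 0.0, 0.001]
ft_force: [0.5, 0.3, 0.3]
width: 0.0873
```

```bash
python3 shot.py 14 wrist side; python3 - <<'E'
from h import *
from bench import *
a=cv2.imread("pics/side14.png")[100:270,240:430];cv2.imwrite("pics/si14.png",cv2.resize(a,None,fx=3.2,fy=3.2,interpolation=2))
s=read_state();print(s["ee_pos"]);rows(s,[0.41,-0.091,0.24],-4.5,12,4)
E
```

```text
21.5 [ 0.5233999  -0.09991941  0.30166332] [3.980e-02 9.992e-01 5.000e-04 2.000e-03] 0.08696332612314966 [-0.938  0.134  1.162  1.624 -0.126  1.46   1.725]
[ 0.5233999  -0.09991941  0.30166332]
[ 0.0095 -0.      0.0051] 7.5
[ 0.0094 -0.0013  0.0051] 7.5
[ 0.0092 -0.0025  0.0051] 7.5
[ 0.0088 -0.0037  0.0051] 7.5
[ 0.0082 -0.0048  0.0051] 7.5
[ 0.0075 -0.0058  0.0051] 7.5
[ 0.0067 -0.0067  0.0051] 7.5
[ 0.0058 -0.0075  0.0051] 7.5
[ 0.0047 -0.0082  0.0051] 7.5
[ 0.0036 -0.0088  0.0051] 7.5
[ 0.0024 -0.0092  0.0051] 7.5
[ 0.0012 -0.0094  0.0051] 7.5
```

View pics/wrist14.png

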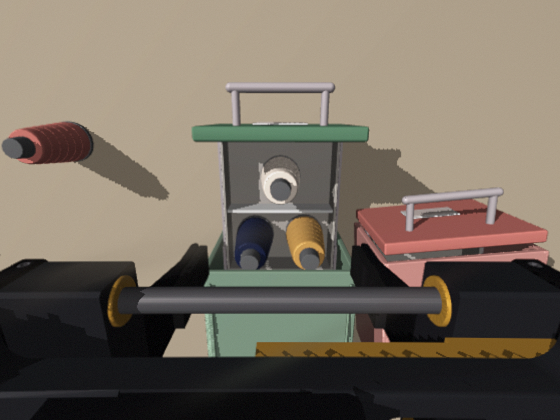

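View pics/si14.png

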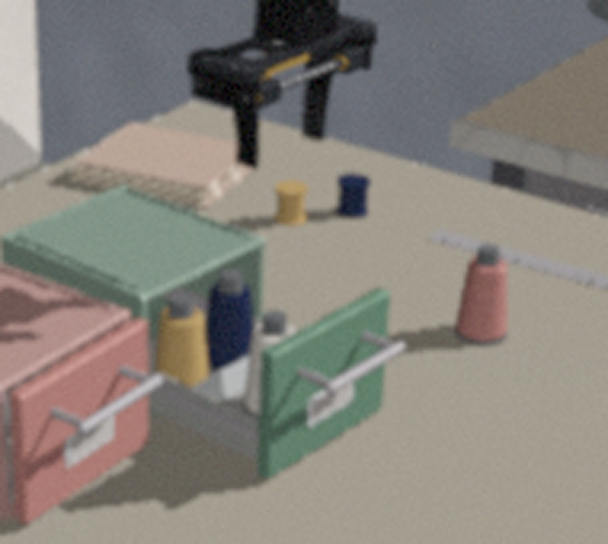

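All three cones stand upright in the drawer: white top (281,188), navy (250,260), sand (309,260). I'll measure the white cone's place and then go back to the handle.

```bash
python3 - <<'E'
from h import *
import pickle
W=pickle.load(open("wrist14.pkl","rb"));D=pickle.load(open("side14.pkl","rb"))
X,e=tri([ray(W,(280.5,188.5)),ray(D,(240+274/3.2-.3,100+316/3.2-.3))]);print("white core top",X,e)
a=plane(W,(227.5,88),.112);b=plane(W,(334,88),.112);c=(a+b)/2;print("handle",c,np.linalg.norm(a-b))
y=np.radians(-4.5);ax=np.array([np.cos(y),np.sin(y)]);t=X[:2]-(c[:2]+.108*ax);print("in bay",t@ax,t@[-ax[1],ax[0]],X[2]-.054-.02)
E
```

```text
white core top [ 0.52180375 -0.09890183  0.12710157] [np.float64(0.001746623567826613), np.float64(0.0017466235678266057)]
handle [ 0.41047579 -0.09079602  0.112     ] 0.11761220143694524
in bay 0.003620752375388585 0.0006538644397185973 0.05310157229992611
```

Request:
arm_command:
  increments:
    - {"gripper": 100, "dx": 0.0095, "dy": 0, "dz": 0, "spin": 7.5}
    - {"gripper": 100, "dx": 0.0094, "dy": -0.0013, "dz": 0, "spin": 7.5}
    - {"gripper": 100, "dx": 0.0092, "dy": -0.0025, "dz": 0, "spin": 7.5}
    - {"gripper": 34, "dx": 0.0088, "dy": -0.0037, "dz": 0, "spin": 7.5}
    - {"gripper": 34, "dx": 0.0082, "dy": -0.0048, "dz": 0, "spin": 7.5}
    - {"gripper": 34, "dx": 0.0075, "dy": -0.0058, "dz": 0, "spin": 7.5}
    - {"gripper": 34, "dx": 0.0067, "dy": -0.0067, "dz": 0, "spin": 7.5}
    - {"gripper": 34, "dx": 0.0058, "dy": -0.0075, "dz": 0, "spin": 7.5}

```text
time: 22.5
ee_pos: [0.4461, -0.0937, 0.2984]
eef_rot: [0.536, 0.844, 0.0, -0.0]
ft_force: [0.2, 0.6, -1.3]
width: 0.0447
```

Request:
arm_command:
  increments:
    - {"gripper": 34, "dx": 0.0047, "dy": -0.0082, "dz": 0, "spin": 7.5}
    - {"gripper": 34, "dx": 0.0036, "dy": -0.0088, "dz": 0, "spin": 7.5}
    - {"gripper": 34, "dx": 0.0024, "dy": -0.0092, "dz": 0.01, "spin": 7.5}
    - {"gripper": 34, "dx": 0.0012, "dy": -0.0094, "dz": 0.02, "spin": 7.5}
    - {"gripper": 34, "dx": 0, "dy": 0, "dz": 0.03, "spin": 0}
    - {"gripper": 34, "dx": 0, "dy": 0, "dz": 0.03, "spin": 0}
    - {"gripper": 34, "dx": 0, "dy": 0, "dz": 0.03, "spin": 0}
    - {"gripper": 34, "dx": 0, "dy": 0, "dz": 0, "spin": 0}

```text
time: 23.5
ee_pos: [0.4074, -0.0908, 0.1773]
eef_rot: [0.735, 0.678, -0.001, -0.001]
ft_force: [0.5, 0.2, 0.6]
width: 0.0293
```

```bash
python3 shot.py 15 wrist; python3 - <<'E'
from h import *
from bench import *
s=read_state();print(rel(s,[0.41,-0.091,0.096],-4.5))
E
```

```text
23.55 [ 0.40836522 -0.09072894  0.1786587 ] [ 7.346e-01  6.785e-01 -6.000e-04 -4.000e-04] 0.029515831645688675 [-0.833 -0.233  0.856  2.063  0.185  1.239 -0.131]
[array([-0.0001,  0.0018,  0.0827]), 'tool y yaw', np.float64(-4.55), ('spin', np.float64(-0.05))]
```

View pics/wrist15.png

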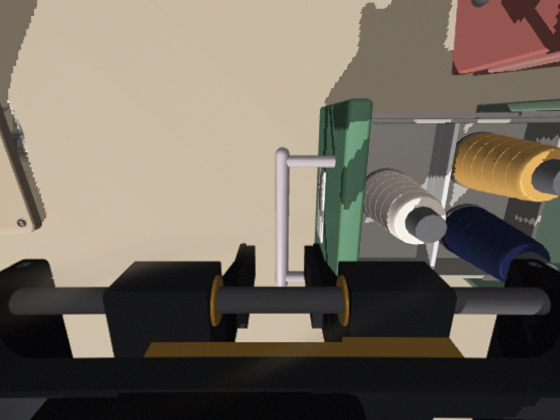

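The white cone is at bay (+4, +1) mm with its mid 53 mm above the floor, all within limits. The bar (u≈282) is centred between the fingers. Down and grip.

Request:
arm_command:
  increments:
    - {"gripper": 34, "dx": 0, "dy": 0.0018, "dz": 0.022, "spin": 0}
    - {"gripper": 34, "dx": 0, "dy": 0, "dz": 0.025, "spin": 0}
    - {"gripper": 34, "dx": 0, "dy": 0, "dz": 0.02, "spin": 0}
    - {"gripper": 34, "dx": 0, "dy": 0, "dz": 0.015, "spin": 0}
    - {"gripper": 34, "dx": 0, "dy": 0, "dz": 0, "spin": 0}
    - {"gripper": 0, "dx": 0, "dy": 0, "dz": 0, "spin": 0}
    - {"gripper": 0, "dx": 0, "dy": 0, "dz": 0, "spin": 0}
    - {"gripper": 0, "dx": 0, "dy": 0, "dz": 0, "spin": 0}
  grip_force: 25

```text
time: 24.55
ee_pos: [0.4111, -0.0906, 0.0972]
eef_rot: [0.734, 0.679, 0.0, 0.0]
ft_force: [-0.8, -1.0, 3.2]
width: 0.0098
```

```bash
python3 - <<'E'
from h import *
from bench import *
s=read_state();print(s["ee_pos"],s["joint_positions"].round(2),s["width"]);print(rel(s,[0.5545,-0.1045,0.096]))
E
```

```text
[ 0.41105826 -0.09060287  0.09722992] [-0.87 -0.07  0.97  2.16  0.07  1.02 -0.01] 0.009845929556746567
[array([-0.0025,  0.1441,  0.0013]), 'tool y yaw', np.float64(-4.52)]
```

Gripped. I'll push back with a gentle ramp, about 0.135 m first. The start may have been up to 12 mm ajar, so I'll feel for the end after that.

Request:
arm_command:
  increments:
    - {"gripper": 0, "dx": 0, "dy": 0.002, "dz": 0, "spin": 0}
    - {"gripper": 0, "dx": 0, "dy": 0.004, "dz": 0, "spin": 0}
    - {"gripper": 0, "dx": 0, "dy": 0.006, "dz": 0, "spin": 0}
    - {"gripper": 0, "dx": 0, "dy": 0.008, "dz": 0, "spin": 0}
    - {"gripper": 0, "dx": 0, "dy": 0.009, "dz": 0, "spin": 0}
    - {"gripper": 0, "dx": 0, "dy": 0.01, "dz": 0, "spin": 0}
    - {"gripper": 0, "dx": 0, "dy": 0.01, "dz": 0, "spin": 0}
    - {"gripper": 0, "dx": 0, "dy": 0.01, "dz": 0, "spin": 0}

```text
time: 25.55
ee_pos: [0.4703, -0.0955, 0.0972]
eef_rot: [0.734, 0.679, 0.0, 0.0]
ft_force: [-1.7, 0.2, 8.3]
width: 0.0103
```

Request:
arm_command:
  increments:
    - {"gripper": 0, "dx": 0, "dy": 0.01, "dz": 0, "spin": 0}
    - {"gripper": 0, "dx": 0, "dy": 0.01, "dz": 0, "spin": 0}
    - {"gripper": 0, "dx": 0, "dy": 0.01, "dz": 0, "spin": 0}
    - {"gripper": 0, "dx": 0, "dy": 0.01, "dz": 0, "spin": 0}
    - {"gripper": 0, "dx": 0, "dy": 0.009, "dz": 0, "spin": 0}
    - {"gripper": 0, "dx": 0, "dy": 0.008, "dz": 0, "spin": 0}
    - {"gripper": 0, "dx": 0, "dy": 0.007, "dz": 0, "spin": 0}
    - {"gripper": 0, "dx": 0, "dy": 0.006, "dz": 0, "spin": 0}

```text
time: 26.55
ee_pos: [0.54, -0.1012, 0.0973]
eef_rot: [0.734, 0.679, 0.0, 0.0]
ft_force: [-2.2, -1.1, 6.3]
width: 0.0102
```

Request:
arm_command:
  increments:
    - {"gripper": 0, "dx": 0, "dy": 0.004, "dz": 0, "spin": 0}
    - {"gripper": 0, "dx": 0, "dy": 0.002, "dz": 0, "spin": 0}
    - {"gripper": 0, "dx": 0, "dy": 0.002, "dz": 0, "spin": 0}
    - {"gripper": 0, "dx": 0, "dy": 0.002, "dz": 0, "spin": 0}
    - {"gripper": 0, "dx": 0, "dy": 0.002, "dz": 0, "spin": 0}
    - {"gripper": 0, "dx": 0, "dy": 0, "dz": 0, "spin": 0}
    - {"gripper": 0, "dx": 0, "dy": 0, "dz": 0, "spin": 0}
    - {"gripper": 0, "dx": 0, "dy": 0, "dz": 0, "spin": 0}

```text
time: 27.55
ee_pos: [0.5521, -0.1021, 0.0973]
eef_rot: [0.734, 0.679, 0.0, 0.001]
ft_force: [0.9, -1.4, 4.9]
width: 0.0099
```

Request:
arm_command:
  increments:
    - {"gripper": 0, "dx": 0, "dy": 0.002, "dz": 0, "spin": 0}
    - {"gripper": 0, "dx": 0, "dy": 0.002, "dz": 0, "spin": 0}
    - {"gripper": 0, "dx": 0, "dy": 0.001, "dz": 0, "spin": 0}
    - {"gripper": 0, "dx": 0, "dy": 0.001, "dz": 0, "spin": 0}
    - {"gripper": 0, "dx": 0, "dy": 0, "dz": 0, "spin": 0}
    - {"gripper": 0, "dx": 0, "dy": 0, "dz": 0, "spin": 0}
    - {"gripper": 0, "dx": 0, "dy": 0, "dz": 0, "spin": 0}
    - {"gripper": 0, "dx": 0, "dy": 0, "dz": 0, "spin": 0}

```text
time: 28.55
ee_pos: [0.5577, -0.1026, 0.0973]
eef_rot: [0.734, 0.679, 0.0, 0.0]
ft_force: [-0.2, -1.2, 6.1]
width: 0.0103
```

Request:
arm_command:
  increments:
    - {"gripper": 0, "dx": 0, "dy": 0.001, "dz": 0, "spin": 0}
    - {"gripper": 0, "dx": 0, "dy": 0.001, "dz": 0, "spin": 0}
    - {"gripper": 0, "dx": 0, "dy": 0.001, "dz": 0, "spin": 0}
    - {"gripper": 0, "dx": 0, "dy": 0.001, "dz": 0, "spin": 0}
    - {"gripper": 0, "dx": 0, "dy": 0, "dz": 0, "spin": 0}
    - {"gripper": 0, "dx": 0, "dy": 0, "dz": 0, "spin": 0}
    - {"gripper": 0, "dx": 0, "dy": 0, "dz": 0, "spin": 0}
    - {"gripper": 0, "dx": 0, "dy": 0, "dz": 0, "spin": 0}

```text
time: 29.55
ee_pos: [0.5604, -0.1028, 0.0972]
eef_rot: [0.735, 0.679, -0.0, -0.001]
ft_force: [-8.5, -0.5, 12.2]
width: 0.0102
```

Resistance is -8.5 N at x≈0.5604. A little more to confirm that this is the stop.

Request:
arm_command:
  increments:
    - {"gripper": 0, "dx": 0, "dy": 0.001, "dz": 0, "spin": 0}
    - {"gripper": 0, "dx": 0, "dy": 0.001, "dz": 0, "spin": 0}
    - {"gripper": 0, "dx": 0, "dy": 0, "dz": 0, "spin": 0}
    - {"gripper": 0, "dx": 0, "dy": 0, "dz": 0, "spin": 0}
    - {"gripper": 0, "dx": 0, "dy": 0, "dz": 0, "spin": 0}
    - {"gripper": 0, "dx": 0, "dy": 0, "dz": 0, "spin": 0}
    - {"gripper": 0, "dx": 0, "dy": 0, "dz": 0, "spin": 0}
    - {"gripper": 0, "dx": 0, "dy": 0, "dz": 0, "spin": 0}

```text
time: 30.55
ee_pos: [0.5604, -0.1028, 0.0971]
eef_rot: [0.735, 0.678, -0.001, -0.003]
ft_force: [-19.1, 3.2, 23.5]
width: 0.0102
```

It's a firm stop: force up to 19 N with no motion, so the drawer is shut. I'll relieve the push, open and lift away.

Request:
arm_command:
  increments:
    - {"gripper": 0, "dx": 0, "dy": -0.002, "dz": 0, "spin": 0}
    - {"gripper": 0, "dx": 0, "dy": 0, "dz": 0, "spin": 0}
    - {"gripper": 34, "dx": 0, "dy": 0, "dz": 0, "spin": 0}
    - {"gripper": 34, "dx": 0, "dy": 0, "dz": 0, "spin": 0}
    - {"gripper": 34, "dx": 0, "dy": 0, "dz": 0, "spin": 0}
    - {"gripper": 34, "dx": 0, "dy": 0, "dz": -0.015, "spin": 0}
    - {"gripper": 34, "dx": 0, "dy": 0, "dz": -0.02, "spin": 0}
    - {"gripper": 34, "dx": 0, "dy": 0, "dz": -0.025, "spin": 0}

```text
time: 31.55
ee_pos: [0.5614, -0.1028, 0.1586]
eef_rot: [0.735, 0.679, 0.0, 0.0]
ft_force: [0.0, -1.1, -0.1]
width: 0.0292
```

Request:
arm_command:
  increments:
    - {"gripper": 34, "dx": 0, "dy": -0.01, "dz": -0.03, "spin": 0}
    - {"gripper": 34, "dx": 0, "dy": -0.01, "dz": -0.03, "spin": 0}
    - {"gripper": 34, "dx": 0.01, "dy": -0.01, "dz": -0.03, "spin": 0}
    - {"gripper": 34, "dx": 0.01, "dy": -0.01, "dz": -0.03, "spin": 0}
    - {"gripper": 34, "dx": 0.01, "dy": -0.01, "dz": -0.02, "spin": 0}
    - {"gripper": 34, "dx": 0, "dy": 0, "dz": 0, "spin": 0}
    - {"gripper": 34, "dx": 0, "dy": 0, "dz": 0, "spin": 0}
    - {"gripper": 34, "dx": 0, "dy": 0, "dz": 0, "spin": 0}

```text
time: 32.55
ee_pos: [0.5136, -0.0693, 0.2961]
eef_rot: [0.735, 0.678, -0.001, -0.0]
ft_force: [-0.5, -0.5, -0.3]
width: 0.0293
```

```bash
python3 shot.py 16 wrist side scene; python3 - <<'E'
from h import *
import pickle
for n in("side16","side2","scene16"):
    pass
a=cv2.imread("pics/side16.png")[130:270,180:420];cv2.imwrite("pics/si16.png",cv2.resize(a,None,fx=3.3,fy=3.3,interpolation=2))
a=cv2.imread("pics/scene16.png")[110:350,160:460];cv2.imwrite("pics/sc16.png",cv2.resize(a,None,fx=2.4,fy=2.4,interpolation=2))
E
```

```text
32.7 [ 0.51365845 -0.06915932  0.29624707] [ 7.347e-01  6.784e-01 -6.000e-04 -1.000e-04] 0.0294300065475684 [-0.913  0.057  1.015  1.662 -0.048  1.451  0.027]
```

View pics/wrist16.png

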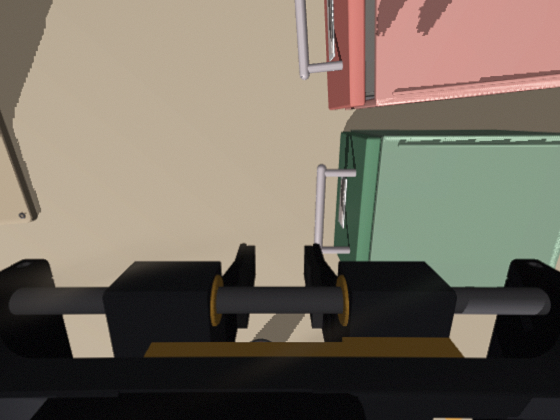

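View pics/si16.png

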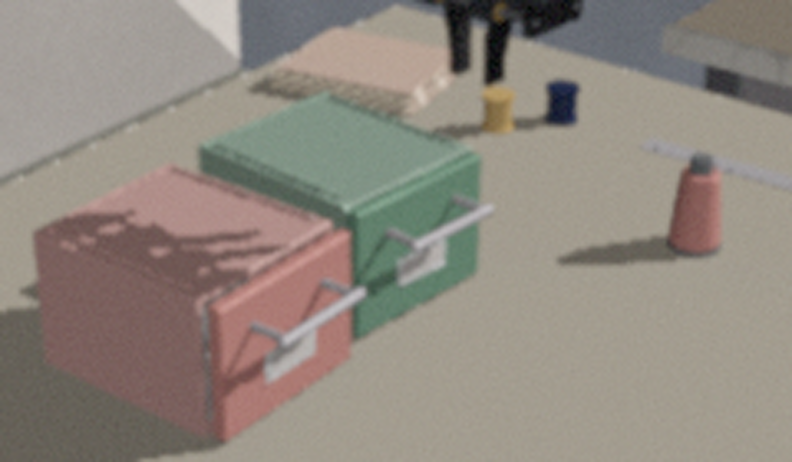

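View pics/sc16.png

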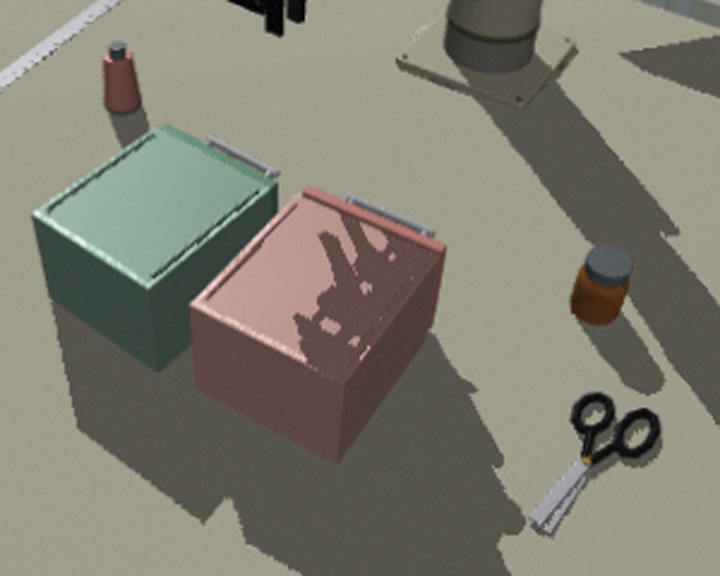

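The grey gap behind the green panel, visible at the start, is gone. Rose cone, jar, shears and pink drawer look unmoved, and the gripper is clear. I'll compare numbers quickly and hand in.

```bash
python3 - <<'E'
import cv2,numpy as np
from bench import job
a=cv2.imread("pics/scene0.png");b=cv2.imread("pics/scene16.png")
for n,(x0,y0,x1,y1) in dict(rose=(200,124,222,156),jar=(395,208,428,246),shears=(378,268,440,335)).items():
    t=a[y0:y1,x0:x1];m=cv2.matchTemplate(b[y0-12:y1+12,x0-12:x1+12],t,cv2.TM_CCOEFF_NORMED);_,v,_,l=cv2.minMaxLoc(m);print(n,"pixel shift",l[0]-12,l[1]-12,round(v,2))
job.close_job()
E
```

```text
rose pixel shift 0 0 1.0
jar pixel shift 0 0 0.97
shears pixel shift 0 0 1.0
the job is handed in; nothing more can be done
```

The white cone is in the front compartment of the green drawer, the drawer is shut, and the job is handed in at about 33 s on the robot's clock.

**What I did:** I pulled the green drawer open by its bar, to about 0.15 m. I gripped the white cone at about 73 mm height, carried it over, lowered it until I felt the floor, and let go. Then I took the bar again and pushed the drawer shut slowly.

**Last checks:**
- **White cone:** after release it stood upright at about (+4, +1) mm from the bay centre, with its mid-point about 53 mm above the floor.
- **Navy and sand cones:** both were upright before the drawer was closed. None of the cones can be seen now that it is shut.
- **Green drawer:** it met a firm stop at handle x = 0.560 m, about 6 mm further in than where it started. Pushing on to 19 N did not move it, and the gap behind the panel is gone.
- **Rose cone, jar and shears:** they show no shift at all between the first and last scene pictures.
- **Pink drawer:** it looks unmoved, but I judged that by eye only.

**Readings that disagreed:**
- The cone touched down about 4 mm higher than I computed. I checked the wrist picture before letting go, and the height measured afterwards was right.
- The handle bar came out 115–120 mm long against the stated 110 mm.

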